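# Load the drying cubby, shut its gate, roll the timer wheel and press start

### The job

Take the dry round compact out of the frosted drying cubby and lay it in the middle of the cork mat, and lay every one of the washed cases and the nail brush that are out on the vanity inside the cubby to dry, each flat on its floor (either broad face up, none on top of another), leaving the gate open until all that is done; then swing the gate fully shut, then roll the timer's thumbwheel with a fingertip until the pointer is in line with the steel set tab, and last press the start pedal right down to its stop, hold it there a moment and let it spring back. Never press the pedal while the gate is open, and leave the atomizer, brush cup and tumbler standing where they are.

Things in the scene. Friction and masses are not known exactly. Their poses are not given: they have to be found in the camera images.
- cubby: Drying cubby: fixed open-topped tray of frosted acrylic on a white base, 212 (x) by 302 (y) mm outside, 200 by 290 inside; floor 8 mm above the counter; walls 6 mm thick on the +x, +y and -y sides, tops at 55 mm. The -x side, facing the robot, is open and is closed by the gate. Origin: centre of its underside, on the counter; x points away from the robot.
- cubby_floor (a point): Centre of the cubby's inner floor (8 mm above the counter), axes as cubby.
- gate (a joint): Swinging gate: frosted panel 284 wide, 47 high, 6 mm thick, hinged along its foot across the cubby's open front (hinge line 103 mm to -x of the cubby's centre, at floor level). Rad: 0 = shut, upright; grows to 0.65 as its top leans out to the robot. Stiff hinge, stays where left; pushed from the robot's side, fingertip below its top edge (2 to 6 N), it swings up to a stop at 0.
- gate_edge (a point): Middle of the gate's top edge (47 mm from the hinge line).
- control: Dryer control: fixed white console. Housing from 10 mm in front (-x) of the origin to 100 mm beyond, 120 mm wide (y), flat top 62 mm above the counter bearing thumbwheel and pointer scale; in front of it the pedal above a 10 mm base plate. Origin on the counter; x points away from the robot.
- wheel_crest (a point): Top of the thumbwheel's rim, 70 mm above the counter (fixed point, does not turn). Ribbed black disc, 64 mm across, 20 mm wide, axle level along the console's y, sunk in the housing so that only the crest stands 8 mm proud: cannot be pinched, only rolled by pressing a fingertip on the crest (3 to 10 N) and dragging along the console's x.
- wheel (a joint): Thumbwheel angle in rad, 0 to 4.0 (end stops). It grows as the crest is dragged to the console's +x (32 mm of drag per rad); light friction (about 1 N at the rim) keeps it where it is left. The pointer moves 15 mm along +x for each rad.
- pointer_tip (a point): The -y end of the pointer, a black bar 4 mm wide and 24 mm long lying across the scale strip on the housing's top, driven by the wheel along the console's x. It is shielded: it can be moved only by the wheel.
- set_tab_tip (a point): The +y end of the set tab, a small fixed steel bar (4 mm wide, with a 10 mm head) at the -y edge of the housing's top, beside the scale; in line with the pointer when the two have the same x in the console's frame. Its place along the scale varies; its axes are the console's.
- pedal (a joint): Spring pedal that starts the dryer: steel plate 85 long (x), 64 wide, 6 mm thick, hinged at its far (+x) end (12 mm in front of the console's origin, 20 mm above the counter), sloping up to the robot at rest. Rad: 0 = up (slope 0.30), 0.30 = down at its stop (level). At the pad about 2.5 N starts it, 8 N reaches the stop; it springs back.
- pedal_pad (a point): Point to press: on the pedal's upper face, 65 mm from the hinge towards the robot (moves with the pedal; about 19 mm down from rest to stop).
- pill_case: Nickel-plated pill case, a rounded metal box 48 (x) by 100 (y) by 20 mm high. Its origin is its centre, z up through the broad face (as it first lies), long axis along its y. Loose; absent in some starts.
- lens_case: Clear plastic contact lens case, 36 (x) by 76 (y) by 20 mm high: a 12 mm high body with two round caps (32 mm across, 8 mm high) on top. Its origin is its centre, z up through the broad face (as it first lies), long axis along its y. Loose; absent in some starts.
- nail_brush: Wooden nail brush, 40 (x) by 95 (y) by 28 mm high: wooden back 16 mm thick above, stiff bristle block (34 by 86 mm, 12 mm) below. Its origin is its centre, z up through the broad face (as it first lies), long axis along its y. Loose; absent in some starts.
- soap_box: White plastic travel soap box, 48 (x) by 92 (y) by 28 mm high, rounded. Its origin is its centre, z up through the broad face (as it first lies), long axis along its y. Loose; absent in some starts.
- razor_case: Grey plastic razor case, 34 (x) by 110 (y) by 22 mm high, rounded. Its origin is its centre, z up through the broad face (as it first lies), long axis along its y. Loose; absent in some starts.
- compact: Round brass powder compact, 60 mm across, 16 mm thick, at first lying in the cubby, already dry. Origin: its centre. Loose, always there.
- mat: Fixed square-cornered cork mat, 100 (x) by 110 (y) mm, 6 mm thick, on the counter. Origin: centre of its underside.
- atomizer: Lilac glass atomizer, 60 mm across and 98 mm high, standing loose behind the work. Origin: centre of its underside. A bystander.
- brush_cup: Pink ceramic makeup brush cup, 72 mm across, 95 mm high (brushes to 175 mm), standing loose. Origin: centre of its underside. A bystander.
- tumbler: White tooth tumbler, 72 mm across, 90 mm high, standing loose. Origin: centre of its underside. A bystander.

How it is judged:
By the outcome, as a careful person would: the job done as asked, in the order asked, and still so for the second after the job is handed in, with the robot touching nothing.
Of pill_case, lens_case, nail_brush, soap_box, razor_case only 3 to 4 are there at a start; the rules pass over those that are not, and their reading is None.
At some moment in a run one of pill_case, lens_case, nail_brush, soap_box, razor_case, compact may be knocked a few centimetres aside while the robot is not near it.
Once in a run the grip may slacken for a moment while it holds something.
It also fails if it takes over 210 s, if anything falls off the work surface, if the arm or the gripper's body presses on something with over 40 N, if the wrist force passes 120 N, or if a joint passes its speed limit or range.

### The arm

A 7-joint arm with a two-finger parallel gripper is mounted at the origin on the work surface. World frame = base frame: x ahead of the robot, y to its left, z up, the work surface at z = 0. Lengths are in m, angles in rad, forces in N, time in s.
With the tool pointing down it reaches from about 0.4 to 0.9 m from the base axis. Payload 5.6 kg.
Tool frame: the origin (TCP) lies at the very end of the fingers, on their centre line; the grasp point (between the pads) lies 19 mm behind it; z points along the fingers, y is the direction in which the jaws open and shut (so a half turn about z gives the same grasp; the last joint's range is limited). The gripper opens to 92 mm and grips with 3 to 60 N. Pads are 20 mm wide; open, the fingers measure 128 mm over their backs; the gripper's body (75 mm by 189 mm) begins 69 mm behind the grasp point.
Start: joints at [1.214, 0.468, -0.012, 1.603, 0.006, 1.071, -0.056], TCP at [0.201, -0.618, 0.215] pointing down, gripper open.
Joint ranges: [-2.53, 2.53], [-0.31, 2.02], [-1.57, 1.55], [0.28, 2.44], [-1.29, 4.43], [0.15, 1.84], [-2.92, 2.92]. Speed limits (rad/s): [2.57, 2.57, 3.14, 3.14, 3.14, 3.14, 3.14].

### API

Orientations are given as [roll, pitch, yaw] about the fixed x, y, z axes, in that order (R = Rz(yaw) Ry(pitch) Rx(roll)).
In Python, from bench import ctrl gives the robot as it stands. The module is installed in compiled form; this text tells all that it offers.
- The arm moves only by the tool jog_arm, never from a script. Its argument "rows" is a list of rows, each an object with "dr": the turn, a rotation vector about the tool's x, y, z in rad, a list of three; "translation": the shift along the tool's x, y, z in cm, a list of three; "jaw": the opening, from 0 (shut) to 1 (fully open). A call has exactly 8 rows; each row shifts and turns the commanded pose from where the row before left it, along the tool's axes as they then stand; what a row does not reach is not made up. A row lasts 1/10 s, in which the tool goes at most 50 mm and 8.59 degrees, less where a joint would pass 70% of its speed; a pose out of reach is approached as far as the arm can. A call with a gripper value outside its range is refused whole. The fingers move at their own pace and stop on an object; "newtons" is the grip in N (left out, the last holds). Time passes only in rows, so rows that do not move let the fingers close, or fill a call up. It gives the time, the measured TCP pose, the force and the opening at its end, in the units of the state.
- ctrl.state(): the state, without advancing time (a new reading comes with each control period).
- ctrl.read_camera(name): name is "side" or "top"; returns the picture (400x640x3 uint8, red, green, blue); there is no depth.
- ctrl.camera_model(name): a dict with "vertical_fov" (degrees; the focal length in pixels is half the picture's height over the tangent of half this angle, whatever the lens; pixels are square), "cx", "cy" (the principal point, pixels), "D" ([k1, k2, p1, p2, k3] as OpenCV has them; the pictures are not rectified), "xyz" and "orientation" of the camera in the world. Camera axes: x right, y up, looking along -z (the intrinsics and any distortion apply to the point x, -y, -z); pixel columns grow to the right and rows downward; lengths in m; the calibration is good to about 2 mm. A picture is of the moment at which its call begins. camera_model takes no time and is no camera call.
- ctrl.close_job(): hands the job in, once; it reports no verdict.
The state is a dict: "time_s": time; "joint_positions": joint angles; "joint_vel": joint speeds; "effort": joint torques, N m; "ee_pos": TCP position; "orientation": TCP orientation; "contact_force": force on the tool from outside, world axes, zero at the start; "ft_torque": the same for the moment, N m; "grip_width": finger opening in m.
Only numpy, scipy, OpenCV 4.12 (cv2) and the standard library are available. Lean on these libraries where they do the work, as an engineer would, in place of code of your own. Each camera call takes 0.05 s, during which the arm holds its last target.

## Working session

There is one attempt and no reset: what is moved stays moved. The work goes in short steps, Python scripts to look and compute and a tool call to move; the robot and the scene stay as the last step left them, time stands still between calls to the robot, and variables do not carry over. Pictures are saved under pics/ and viewed, and the job is handed in when it is done.

Besides the shell and the picture viewer there is one more tool, called after "Emit:" in YAML: its name, and indented under it one key for each argument. jog_arm: Moves the arm, as the interface text tells. Its arguments: {"type":"object","properties":{"rows":{"type":"array","items":{"type":"object","properties":{"dr":{"type":"array","items":{"type":"number"}},"translation":{"type":"array","items":{"type":"number"}},"jaw":{"type":"number"}}}},"newtons":{"type":"number"}},"required":["rows"]}

```bash
mkdir -p pics; ls; python3 - <<'E'
from bench import ctrl
import cv2
for n in("side","top"):
    print(n,ctrl.camera_model(n))
    cv2.imwrite(f"pics/{n}0.png",ctrl.read_camera(n)[:,:,::-1])
print(ctrl.state())
E
```

```text
pics
side {'vertical_fov': 45.82085861279758, 'cx': 319.759731630454, 'cy': 196.4336370207467, 'D': array([-0.03998563,  0.        ,  0.        ,  0.        ,  0.        ]), 'xyz': array([ 0.54032509, -0.84561224,  0.75267   ]), 'orientation': array([ 0.88051389, -0.00537112, -0.09636423])}
top {'vertical_fov': 44.311209143396795, 'cx': 318.3527806933408, 'cy': 188.8048941020512, 'D': array([-0.09700846,  0.        ,  0.        ,  0.        ,  0.        ]), 'xyz': array([ 0.46398415, -0.02623856,  1.33822584]), 'orientation': array([ 0.12166538,  0.00492433, -1.55164895])}
{'time_s': 0.1, 'joint_positions': array([ 1.21397463,  0.46828788, -0.01158289,  1.6035092 ,  0.00602977,
        1.07138146, -0.05629027]), 'joint_vel': array([ 0.00079758, -0.00102505, -0.00060149, -0.00078619, -0.0007977 ,
       -0.00072776,  0.00044061]), 'effort': array([ 1.16166946e-03, -5.21639979e+01, -1.28661751e-02, -2.44362706e+01,
       -5.68802550e-02,  1.40505747e-02,  8.69559699e-05]), 'ee_pos': array([ 0.20041205, -0.61779837,  0.21374564]), 'orientation': array([-3.14004716e+00,  1.48048892e-04,  3.13763465e-01]), 'contact_force': array([-0.98672692, -0.02988818,  0.06244784]), 'ft_torque': array([-0.00012795, -0.03188975,  0.02006098]), 'grip_width': 0.0920697704171864}
```

View pics/side0.png

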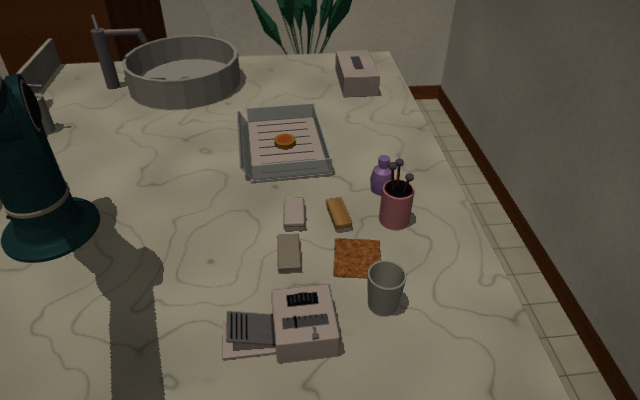

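View pics/top0.png

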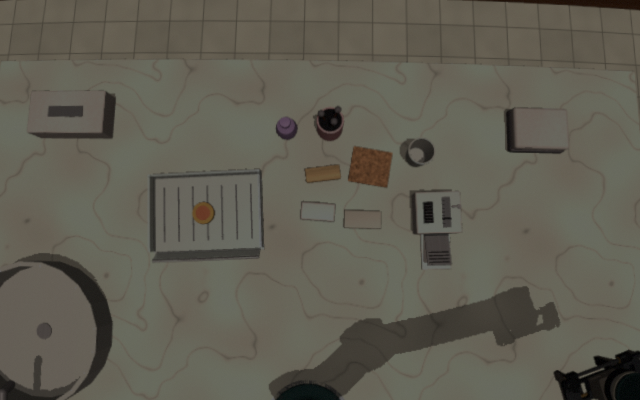

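```bash
cat > h.py <<'E'
from bench import ctrl
import cv2, numpy as np
from scipy.spatial.transform import Rotation as R
def cam(n):
    m=ctrl.camera_model(n); f=200/np.tan(np.radians(m['vertical_fov']/2))
    K=np.array([[f,0,m['cx']],[0,f,m['cy']],[0,0,1.]])
    Rw=R.from_euler('xyz',m['orientation']).as_matrix()@np.diag([1,-1,-1.])
    return K,np.array(m['D']),Rw,np.array(m['xyz'])
def p2w(n,uv,z):
    K,D,Rw,t=cam(n); uv=np.array(uv,float).reshape(-1,1,2)
    q=cv2.undistortPoints(uv,K,D).reshape(-1,2)
    d=np.c_[q,np.ones(len(q))]@Rw.T
    s=(z-t[2])/d[:,2]
    return t+d*s[:,None]
def w2p(n,P):
    K,D,Rw,t=cam(n); P=np.array(P,float).reshape(-1,3)
    return cv2.projectPoints((P-t)@Rw,np.zeros(3),np.zeros(3),K,D)[0].reshape(-1,2)
def snap(n,name):
    im=ctrl.read_camera(n); cv2.imwrite(f"pics/{name}_raw.png",im[:,:,::-1]); return im
def rect(name_img,cam_n,x0,x1,y0,y1,z,out,res=0.0006):
    # rectified map onto plane z: columns = -y, rows = -x
    xs=np.arange(x1,x0,-res); ys=np.arange(y1,y0,-res)
    X,Y=np.meshgrid(xs,ys,indexing='ij')
    p=w2p(cam_n,np.c_[X.ravel(),Y.ravel(),np.full(X.size,z)]).astype(np.float32)
    m=p.reshape(X.shape+(2,))
    o=cv2.remap(name_img,m[...,0],m[...,1],cv2.INTER_CUBIC)
    return o
def st():
    s=ctrl.state(); print(round(s['time_s'],2),np.round(s['ee_pos'],4),np.round(s['orientation'],3),'F',np.round(s['contact_force'],1),'w',round(s['grip_width'],4),'q',np.round(s['joint_positions'],2)); return s
E
python3 - <<'E'
import cv2
t=cv2.imread('pics/top0.png');s=cv2.imread('pics/side0.png')
cv2.imwrite('pics/a.png',cv2.resize(t[100:280,280:480],None,fx=4,fy=3.3333,interpolation=3)if 0 else cv2.resize(t[130:280,280:480],None,fx=4,fy=4,interpolation=3))
cv2.imwrite('pics/b.png',cv2.resize(s[180:380,210:420],None,fx=3,fy=3,interpolation=3))
cv2.imwrite('pics/c.png',cv2.resize(t[150:280,130:290],None,fx=4,fy=4,interpolation=3))
E
```

```text
(no output)
```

View pics/a.png

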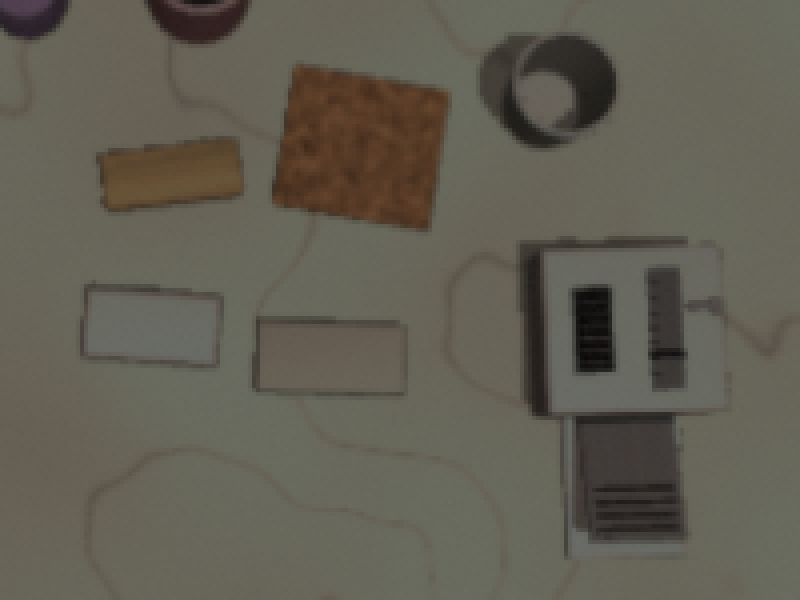

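View pics/b.png

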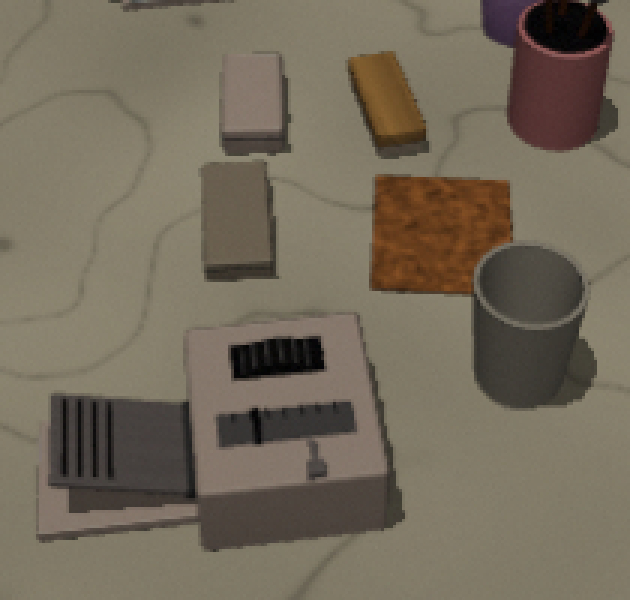

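View pics/c.png

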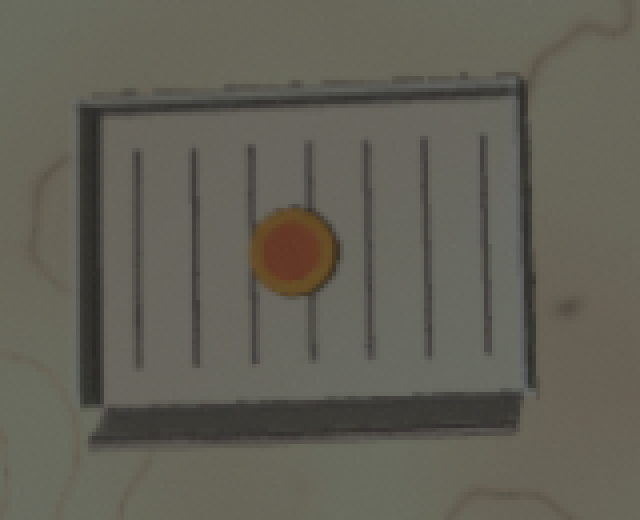

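```bash
cat > m.py <<'E'
from h import *
def A(l,ox,oy,f): return [((x+.5)/f-.5+ox,(y+.5)/f-.5+oy) for x,y in l]
def quad(name,l,z,n='top',ox=280,oy=130,f=4):
    w=p2w(n,A(l,ox,oy,f),z)[:,:2]
    c=w.mean(0); e=[np.linalg.norm(w[i]-w[(i+1)%4])*1000 for i in range(4)]
    d=w[1]-w[0]+w[2]-w[3]; 
    d2=w[3]-w[0]+w[2]-w[1]
    print(name,np.round(c,4),'edges',np.round(e),'ang01 %.3f ang03 %.3f'%(np.arctan2(d[1],d[0]),np.arctan2(d2[1],d2[0])))
E
python3 - <<'E'
from m import *
quad('brush',[(101,154),(238,139),(242,191),(107,209)],.028)
quad('soap',[(84,286),(222,294),(217,366),(82,356)],.028)
quad('pill',[(259,319),(406,323),(404,394),(256,390)],.020)
quad('mat',[(295,64),(449,92),(430,230),(273,203)],.006)
quad('ctrl top',[(545,250),(721,246),(724,410),(549,416)],.062)
quad('ctrl',[(190,330),(358,314),(387,475),(202,496)],.062,'side',210,180,3)
quad('mat s',[(375,175),(510,180),(514,297),(372,291)],.006,'side',210,180,3)
quad('pill s',[(203,162),(267,161),(273,266),(206,269)],.020,'side',210,180,3)
quad('soap s',[(222,54),(281,54),(284,133),(222,134)],.028,'side',210,180,3)
quad('brush s',[(348,58),(397,53),(426,129),(378,140)],.028,'side',210,180,3)
for n,l,z,o in (('top',[(577,290),(613,290),(613,370),(577,370)],.068,0),):
    quad('wheel',l,z)
print('pointer',p2w('top',A([(649,352),(686,352)],280,130,4),.064))
print('tab',p2w('top',A([(686,306),(720,306)],280,130,4),.064))
print('pointer s',p2w('side',A([(256,410),(259,442)],210,180,3),.064))
print('tab s',p2w('side',A([(312,442),(317,475)],210,180,3),.064))
print('pedal',p2w('top',A([(593,538),(684,538)],280,130,4),.046))
quad('cubby floor',[(104,113),(521,107),(524,393),(104,406)],.008,'top',130,150,4)
print('compact',p2w('top',A([(293,251)],130,150,4),.024))
print('gate top',p2w('top',A([(92,443),(516,431)],130,150,4),.045))
E
```

```text
brush [ 0.6674 -0.0274] edges [93. 36. 92. 38.] ang01 -1.430 ang03 -3.031
soap [ 0.5643 -0.0154] edges [93. 48. 90. 47.] ang01 -1.618 ang03 3.112
pill [ 0.5462 -0.1366] edges [99. 48. 99. 48.] ang01 -1.580 ang03 3.116
mat [ 0.6916 -0.1576] edges [108.  97. 109.  98.] ang01 -1.729 ang03 3.002
ctrl top [ 0.5642 -0.3321] edges [117. 108. 115. 109.] ang01 -1.526 ang03 -3.129
ctrl [ 0.5663 -0.3329] edges [105. 117. 104. 118.] ang01 0.034 ang03 -1.539
mat s [ 0.6916 -0.1579] edges [101. 114.  97. 113.] ang01 -0.146 ang03 -1.725
pill s [ 0.5461 -0.1374] edges [ 47. 104.  46. 105.] ang01 -0.050 ang03 -1.586
soap s [ 0.5636 -0.0181] edges [47. 93. 46. 94.] ang01 -0.078 ang03 -1.612
brush s [ 0.6671 -0.0289] edges [40. 91. 38. 98.] ang01 0.147 ang03 -1.454
wheel [ 0.5634 -0.3043] edges [24. 52. 24. 52.] ang01 -1.554 ang03 3.136
pointer [[ 0.5498817  -0.34061729  0.064     ]
 [ 0.55026775 -0.3650525   0.064     ]]
tab [[ 0.58040928 -0.36539323  0.064     ]
 [ 0.58078767 -0.38796962  0.064     ]]
pointer s [[ 0.5493019  -0.34035187  0.064     ]
 [ 0.54975362 -0.36259702  0.064     ]]
tab s [[ 0.57995239 -0.36537631  0.064     ]
 [ 0.58084787 -0.38745726  0.064     ]]
pedal [[ 0.42857474 -0.30727373  0.046     ]
 [ 0.42928766 -0.36752323  0.046     ]]
cubby floor [0.5542 0.2847] edges [291. 195. 288. 202.] ang01 -1.527 ang03 -3.092
compact [[0.55468511 0.29361521 0.024     ]]
gate top [[0.42311338 0.41786519 0.045     ]
 [0.4382209  0.13604909 0.045     ]]
```

Emit:
jog_arm:
  rows:
    - {"dr": [0,0,-0.149],"translation": [0,0,0],"jaw": 1}
    - {"dr": [0,0,-0.149],"translation": [0,0,0],"jaw": 1}
    - {"dr": [0,0,-0.149],"translation": [0,0,0],"jaw": 1}
    - {"dr": [0,0,-0.149],"translation": [0,0,0],"jaw": 1}
    - {"dr": [0,0,-0.149],"translation": [0,0,0],"jaw": 1}
    - {"dr": [0,0,-0.149],"translation": [0,0,0],"jaw": 1}
    - {"dr": [0,0,-0.149],"translation": [0,0,0],"jaw": 1}
    - {"dr": [0,0,-0.149],"translation": [0,0,0],"jaw": 1}
  newtons: 30

```text
time_s: 0.9
ee_pos: [0.2005, -0.6179, 0.214]
orientation: [-3.141, -0.001, 1.512]
contact_force: [0.9, 0.2, 0.1]
grip_width: 0.0917
```

```bash
cat > go.py <<'E'
import sys
from h import *
x,y,z,yaw=map(float,sys.argv[1:5])
s=ctrl.state(); Rt=R.from_euler('xyz',s['orientation'])
Rg=R.from_euler('xyz',[np.pi,0,yaw])
rv=(Rt.inv()*Rg).as_rotvec()
d=np.array([x,y,z])-s['ee_pos']
print('trans cm (now axes)',np.round(Rt.inv().apply(d)*100,2),'after-turn axes',np.round(Rg.inv().apply(d)*100,2),'turn',np.round(rv,3),'dist mm',round(np.linalg.norm(d)*1000))
E
python3 go.py 0.5547 0.2936 0.2 1.618
```

```text
trans cm (now axes) [93.08 29.99  1.48] after-turn axes [89.38 39.69  1.4 ] turn [-0.    -0.001 -0.106] dist mm 978
```

Emit:
jog_arm:
  rows:
    - {"dr": [0,0,-0.106],"translation": [0,0,0],"jaw": 1}
    - {"dr": [0,0,0],"translation": [2.5,4,0],"jaw": 1}
    - {"dr": [0,0,0],"translation": [2.5,4,0],"jaw": 1}
    - {"dr": [0,0,0],"translation": [2.5,4,0],"jaw": 1}
    - {"dr": [0,0,0],"translation": [2.5,4,0],"jaw": 1}
    - {"dr": [0,0,0],"translation": [2.5,4,0],"jaw": 1}
    - {"dr": [0,0,0],"translation": [2.5,4,0],"jaw": 1}
    - {"dr": [0,0,0],"translation": [2.5,4,0],"jaw": 1}

```text
time_s: 1.7
ee_pos: [0.4743, -0.4307, 0.2142]
orientation: [-3.141, -0.0, 1.612]
contact_force: [0.5, -1.2, 0.2]
grip_width: 0.0919
```

Emit:
jog_arm:
  rows:
    - {"dr": [0,0,0],"translation": [4.5,1,0],"jaw": 1}
    - {"dr": [0,0,0],"translation": [4.5,1,0],"jaw": 1}
    - {"dr": [0,0,0],"translation": [4.5,1,0],"jaw": 1}
    - {"dr": [0,0,0],"translation": [4.5,1,0],"jaw": 1}
    - {"dr": [0,0,0],"translation": [4.5,1,0],"jaw": 1}
    - {"dr": [0,0,0],"translation": [4.5,1,0],"jaw": 1}
    - {"dr": [0,0,0],"translation": [4.5,1,0],"jaw": 1}
    - {"dr": [0,0,0],"translation": [4.5,1,0],"jaw": 1}

```text
time_s: 2.5
ee_pos: [0.5382, -0.0673, 0.2144]
orientation: [-3.141, 0.0, 1.611]
contact_force: [0.7, -0.6, -0.1]
grip_width: 0.0917
```

```bash
python3 go.py 0.5547 0.2936 0.2 1.618; python3 -c "
from h import *; st()"
```

```text
trans cm (now axes) [35.99  3.11  1.43] after-turn axes [35.97  3.35  1.44] turn [-0.     0.    -0.007] dist mm 362
2.5 [ 0.5382 -0.0673  0.2144] [-3.141  0.     1.611] F [ 0.7 -0.6 -0.1] w 0.0917 q [ 0.48  0.34 -0.51  1.84  0.2   1.01 -0.07]
```

```bash
cat > comp.py <<'E'
from h import *
def compact(n='top',z=.024,show=True):
    im=snap(n,'last_'+n); hsv=cv2.cvtColor(im,cv2.COLOR_RGB2HSV)
    m=cv2.inRange(hsv,(3,150,90),(25,255,255))
    k,l,s,c=cv2.connectedComponentsWithStats(m)
    for i in range(1,k):
        if s[i,4]>60: print(n,s[i],np.round(c[i],1),p2w(n,[s[i,:2]+(s[i,2:4]-1)/2.],z).round(4))
if __name__=='__main__':
    compact('top'); compact('side')
E
python3 comp.py
```

```text
top [194 203  19  20 303] [203.  212.5] [[0.5544 0.2933 0.024 ]]
side [274 134  21  11 183] [284.3 139.1] [[0.5527 0.296  0.024 ]]
side [335 219  17   7  80] [342.5 221.7] [[ 0.6729 -0.0632  0.024 ]]
side [ 334  239   47   39 1470] [355.1 256.5] [[ 0.6873 -0.176   0.024 ]]
```

Compact is unmoved. Move above it, then descend.

Emit:
jog_arm:
  rows:
    - {"dr": [0,0,0],"translation": [4.5,0.39,0],"jaw": 1}
    - {"dr": [0,0,0],"translation": [4.5,0.39,0],"jaw": 1}
    - {"dr": [0,0,0],"translation": [4.5,0.39,0],"jaw": 1}
    - {"dr": [0,0,0],"translation": [4.5,0.39,0],"jaw": 1}
    - {"dr": [0,0,0],"translation": [4.5,0.39,0],"jaw": 1}
    - {"dr": [0,0,0],"translation": [4.5,0.39,1],"jaw": 1}
    - {"dr": [0,0,0],"translation": [4.5,0.39,2],"jaw": 1}
    - {"dr": [0,0,0],"translation": [4.5,0.39,2],"jaw": 1}

```text
time_s: 3.4
ee_pos: [0.5554, 0.2926, 0.1638]
orientation: [3.141, 0.001, 1.61]
contact_force: [0.2, -0.6, 0.2]
grip_width: 0.092
```

Emit:
jog_arm:
  rows:
    - {"dr": [0,0,0],"translation": [0,0,3],"jaw": 1}
    - {"dr": [0,0,0],"translation": [0,0,3],"jaw": 1}
    - {"dr": [0,0,0],"translation": [0,0,3],"jaw": 1}
    - {"dr": [0,0,0],"translation": [0,0,2.5],"jaw": 1}
    - {"dr": [0,0,0],"translation": [0,0,1],"jaw": 1}
    - {"dr": [0,0,0],"translation": [0,0,0],"jaw": 1}
    - {"dr": [0,0,0],"translation": [0,0,0],"jaw": 1}
    - {"dr": [0,0,0],"translation": [0,0,0],"jaw": 1}

```text
time_s: 4.2
ee_pos: [0.5559, 0.2925, 0.0411]
orientation: [3.139, -0.001, 1.612]
contact_force: [0.4, 0.8, -0.5]
grip_width: 0.0917
```

```bash
python3 go.py 0.5546 0.2935 0.012 1.618
```

```text
trans cm (now axes) [ 0.1  -0.13  2.91] after-turn axes [ 0.11 -0.12  2.91] turn [ 0.002 -0.001 -0.006] dist mm 29
```

Emit:
jog_arm:
  rows:
    - {"dr": [0,0,0],"translation": [0.1,-0.1,1.4],"jaw": 1}
    - {"dr": [0,0,0],"translation": [0,0,1.0],"jaw": 1}
    - {"dr": [0,0,0],"translation": [0,0,0.4],"jaw": 1}
    - {"dr": [0,0,0],"translation": [0,0,0],"jaw": 0.4}
    - {"dr": [0,0,0],"translation": [0,0,0],"jaw": 0.2}
    - {"dr": [0,0,0],"translation": [0,0,0],"jaw": 0.2}
    - {"dr": [0,0,0],"translation": [0,0,0],"jaw": 0.2}
    - {"dr": [0,0,0],"translation": [0,0,0],"jaw": 0.2}

```text
time_s: 5.0
ee_pos: [0.5541, 0.2931, 0.0119]
orientation: [3.141, -0.0, 1.612]
contact_force: [0.2, -0.1, 1.1]
grip_width: 0.0589
```

Emit:
jog_arm:
  rows:
    - {"dr": [0,0,0],"translation": [0,0,-1],"jaw": 0.2}
    - {"dr": [0,0,0],"translation": [0,0,-2],"jaw": 0.2}
    - {"dr": [0,0,0],"translation": [0,0,-2.5],"jaw": 0.2}
    - {"dr": [0,0,0],"translation": [0,0,-2.5],"jaw": 0.2}
    - {"dr": [0,0,0],"translation": [0,0,-2],"jaw": 0.2}
    - {"dr": [0,0,0],"translation": [0,0,0],"jaw": 0.2}
    - {"dr": [0,0,0],"translation": [0,0,0],"jaw": 0.2}
    - {"dr": [0,0,0],"translation": [0,0,0],"jaw": 0.2}
  newtons: 40

```text
time_s: 5.8
ee_pos: [0.5531, 0.2923, 0.1104]
orientation: [-3.14, 0.001, 1.612]
contact_force: [-0.1, 0.6, -1.0]
grip_width: 0.0587
```

```bash
python3 - <<'E'
from m import *
# base of cup / tumbler from side image: bottoms. axis center
print('cup bottom front s',p2w('side',A([(555,147)],210,180,3),0))
print('tumbler bottom front s',p2w('side',A([(522,405)],210,180,3),0))
print('tumbler rim s',p2w('side',A([(530,286)],210,180,3),0.09))
print('cup rim s',p2w('side',A([(562,20)],210,180,3),0.095))
print('tumbler rim top',p2w('top',A([(565,90)],280,130,4),0.09))
E
python3 go.py 0.6916 -0.1577 0.11 1.42
```

```text
cup bottom front s [[ 0.79334097 -0.07087333  0.        ]]
tumbler bottom front s [[ 0.7201437  -0.30544299  0.        ]]
tumbler rim s [[ 0.72100912 -0.28364513  0.09      ]]
cup rim s [[ 0.79669719 -0.03334865  0.095     ]]
tumbler rim top [[ 0.717221   -0.28121107  0.09      ]]
trans cm (now axes) [-45.53  12.     0.07] after-turn axes [-4.241e+01  2.045e+01  4.000e-02] turn [-0.002  0.001  0.192] dist mm 471
```

Emit:
jog_arm:
  rows:
    - {"dr": [0,0,0],"translation": [-2.5,0.7,0],"jaw": 0.2}
    - {"dr": [0,0,0],"translation": [-4,1,0],"jaw": 0.2}
    - {"dr": [0,0,0],"translation": [-4,1,0],"jaw": 0.2}
    - {"dr": [0,0,0],"translation": [-4,1,0],"jaw": 0.2}
    - {"dr": [0,0,0],"translation": [-4,1,0],"jaw": 0.2}
    - {"dr": [0,0,0],"translation": [-4,1,0],"jaw": 0.2}
    - {"dr": [0,0,0],"translation": [-4,1,0],"jaw": 0.2}
    - {"dr": [0,0,0],"translation": [-4,1,0],"jaw": 0.2}

```text
time_s: 6.6
ee_pos: [0.6426, -0.0104, 0.11]
orientation: [-3.139, -0.0, 1.612]
contact_force: [1.2, 0.4, -0.1]
grip_width: 0.0589
```

Emit:
jog_arm:
  rows:
    - {"dr": [0,0,0],"translation": [-4,1.1,0],"jaw": 0.2}
    - {"dr": [0,0,0],"translation": [-4,1.1,0],"jaw": 0.2}
    - {"dr": [0,0,0],"translation": [-3.5,1.1,0],"jaw": 0.2}
    - {"dr": [0,0,0],"translation": [-2.5,0.8,0],"jaw": 0.2}
    - {"dr": [0,0,0],"translation": [-1,0.3,0],"jaw": 0.2}
    - {"dr": [0,0,0],"translation": [0,0,0],"jaw": 0.2}
    - {"dr": [0,0,0],"translation": [0,0,0],"jaw": 0.2}
    - {"dr": [0,0,0],"translation": [0,0,0],"jaw": 0.2}

```text
time_s: 7.4
ee_pos: [0.693, -0.1539, 0.1115]
orientation: [-3.141, -0.001, 1.615]
contact_force: [-0.6, 0.7, -1.1]
grip_width: 0.0589
```

```bash
python3 go.py 0.6916 -0.1577 0.011 1.612; python3 comp.py; python3 -c "
import cv2
s=cv2.imread('pics/last_side_raw.png');cv2.imwrite('pics/d1.png',cv2.resize(s[140:340,220:440],None,fx=3,fy=3))"
```

```text
trans cm (now axes) [-0.39 -0.16 10.05] after-turn axes [-0.38 -0.16 10.05] turn [-0.001 -0.001  0.003] dist mm 101
side [327 198  17  28 231] [334.3 210.4] [[ 0.6592 -0.0257  0.024 ]]
side [334 257  47  21 559] [352.7 267.9] [[ 0.6833 -0.2009  0.024 ]]
```

View pics/d1.png

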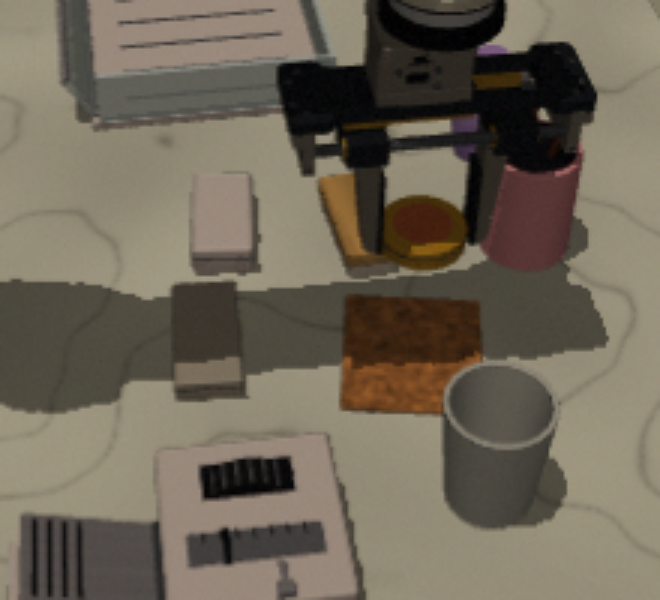

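Emit:
jog_arm:
  rows:
    - {"dr": [0,0,0],"translation": [-0.4,-0.15,2.5],"jaw": 0.2}
    - {"dr": [0,0,0],"translation": [0,0,3],"jaw": 0.2}
    - {"dr": [0,0,0],"translation": [0,0,2.5],"jaw": 0.2}
    - {"dr": [0,0,0],"translation": [0,0,1.2],"jaw": 0.2}
    - {"dr": [0,0,0],"translation": [0,0,0.6],"jaw": 0.2}
    - {"dr": [0,0,0],"translation": [0,0,0.3],"jaw": 0.2}
    - {"dr": [0,0,0],"translation": [0,0,0],"jaw": 0.2}
    - {"dr": [0,0,0],"translation": [0,0,0],"jaw": 0.2}

```text
time_s: 8.3
ee_pos: [0.6928, -0.1608, 0.0119]
orientation: [3.14, 0.0, 1.612]
contact_force: [0.3, -0.3, -0.6]
grip_width: 0.0589
```

Emit:
jog_arm:
  rows:
    - {"dr": [0,0,0],"translation": [0.3,-0.1,0],"jaw": 0.2}
    - {"dr": [0,0,0],"translation": [0,0,0.15],"jaw": 0.2}
    - {"dr": [0,0,0],"translation": [0,0,0],"jaw": 0.2}
    - {"dr": [0,0,0],"translation": [0,0,0],"jaw": 0.75}
    - {"dr": [0,0,0],"translation": [0,0,0],"jaw": 0.9}
    - {"dr": [0,0,0],"translation": [0,0,0],"jaw": 1}
    - {"dr": [0,0,0],"translation": [0,0,0],"jaw": 1}
    - {"dr": [0,0,0],"translation": [0,0,-1],"jaw": 1}

```text
time_s: 9.1
ee_pos: [0.6896, -0.1578, 0.0178]
orientation: [-3.139, -0.001, 1.612]
contact_force: [-0.2, 0.1, -0.1]
grip_width: 0.092
```

Emit:
jog_arm:
  rows:
    - {"dr": [0,0,0],"translation": [0,0,-2],"jaw": 1}
    - {"dr": [0,0,0],"translation": [0,0,-3],"jaw": 1}
    - {"dr": [0,0,0],"translation": [0,0,-3],"jaw": 1}
    - {"dr": [0,0,0],"translation": [0,0,-3],"jaw": 1}
    - {"dr": [0,0,0],"translation": [0,-3,-2],"jaw": 1}
    - {"dr": [0,0,0],"translation": [0,-4,0],"jaw": 1}
    - {"dr": [0,0,0],"translation": [0,-4,0],"jaw": 1}
    - {"dr": [0,0,0],"translation": [0,-4,0],"jaw": 1}

```text
time_s: 9.9
ee_pos: [0.5401, -0.164, 0.151]
orientation: [3.139, 0.002, 1.612]
contact_force: [0.3, -0.5, -0.6]
grip_width: 0.0919
```

```bash
python3 comp.py; python3 -c "
import cv2
s=cv2.imread('pics/last_side_raw.png');cv2.imwrite('pics/d2.png',cv2.resize(s[140:340,220:440],None,fx=3,fy=3))
s=cv2.imread('pics/last_top_raw.png');cv2.imwrite('pics/d3.png',cv2.resize(s[130:280,280:480],None,fx=4,fy=4,interpolation=3))"
```

```text
top [360 155  22  16 213] [370.6 162. ] [[ 0.6991 -0.1569  0.024 ]]
side [327 198  25  28 429] [338.4 211.4] [[ 0.6685 -0.0266  0.024 ]]
side [ 334  239   47   39 1037] [358.9 258. ] [[ 0.6873 -0.176   0.024 ]]
```

View pics/d2.png

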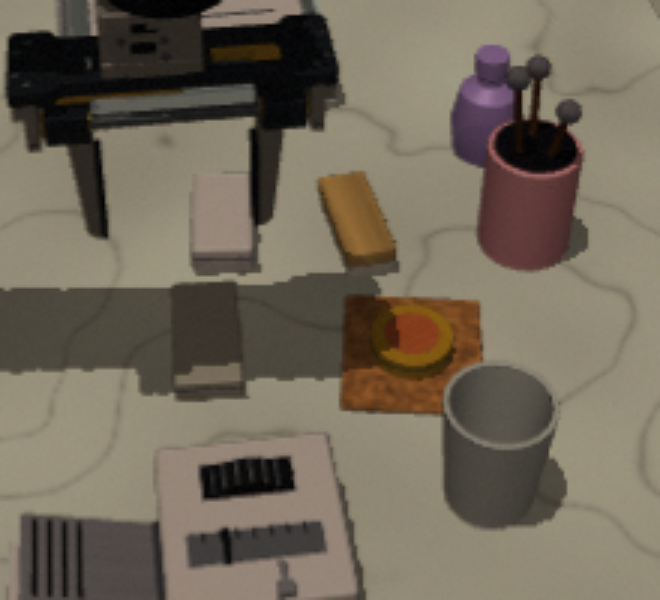

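View pics/d3.png

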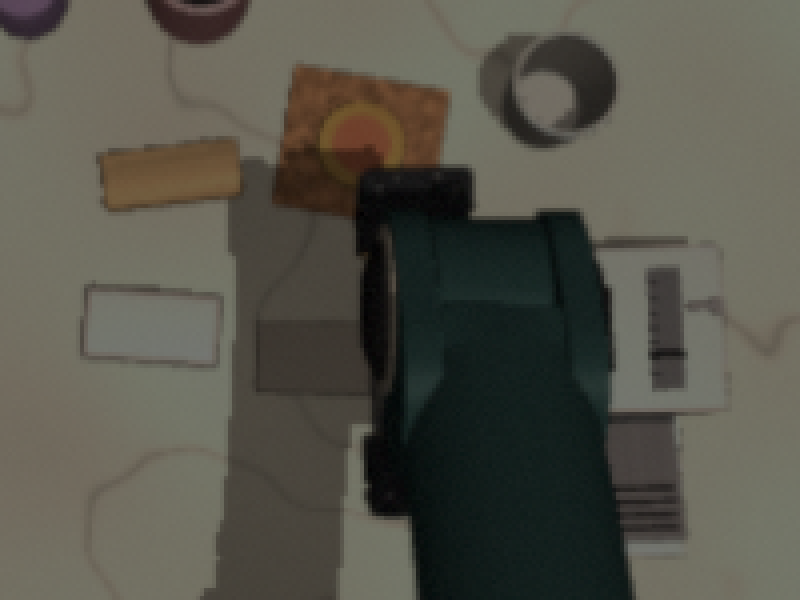

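```bash
python3 go.py 0.5462 -0.137 0.05 1.557
```

```text
trans cm (now axes) [ 2.78  1.14 10.03] after-turn axes [ 2.81  0.96 10.04] turn [-0.003  0.003  0.053] dist mm 105
```

Emit:
jog_arm:
  rows:
    - {"dr": [0,0,0.053],"translation": [0,0,0],"jaw": 1}
    - {"dr": [0,0,0],"translation": [1.4,0.5,1],"jaw": 1}
    - {"dr": [0,0,0],"translation": [1.4,0.5,2],"jaw": 1}
    - {"dr": [0,0,0],"translation": [0,0,3],"jaw": 1}
    - {"dr": [0,0,0],"translation": [0,0,2.5],"jaw": 1}
    - {"dr": [0,0,0],"translation": [0,0,1.5],"jaw": 1}
    - {"dr": [0,0,0],"translation": [0,0,0],"jaw": 1}
    - {"dr": [0,0,0],"translation": [0,0,0],"jaw": 1}

```text
time_s: 10.8
ee_pos: [0.5524, -0.1361, 0.0501]
orientation: [3.14, 0.0, 1.559]
contact_force: [-0.7, 0.8, 0.4]
grip_width: 0.0917
```

```bash
python3 go.py 0.5462 -0.137 0.004 1.557
```

```text
trans cm (now axes) [-0.1  -0.62  4.61] after-turn axes [-0.1  -0.62  4.61] turn [0.001 0.    0.002] dist mm 47
```

Emit:
jog_arm:
  rows:
    - {"dr": [0,0,0],"translation": [-0.1,-0.6,1],"jaw": 1}
    - {"dr": [0,0,0],"translation": [0,0,1.8],"jaw": 1}
    - {"dr": [0,0,0],"translation": [0,0,1.2],"jaw": 1}
    - {"dr": [0,0,0],"translation": [0,0,0.6],"jaw": 1}
    - {"dr": [0,0,0],"translation": [0,0,0],"jaw": 0.5}
    - {"dr": [0,0,0],"translation": [0,0,0],"jaw": 0.2}
    - {"dr": [0,0,0],"translation": [0,0,0],"jaw": 0.2}
    - {"dr": [0,0,0],"translation": [0,0,0],"jaw": 0.2}

```text
time_s: 11.6
ee_pos: [0.5457, -0.1371, 0.0036]
orientation: [3.141, 0.0, 1.559]
contact_force: [-0.6, 0.5, 0.8]
grip_width: 0.0622
```

Emit:
jog_arm:
  rows:
    - {"dr": [0,0,0],"translation": [0,0,0],"jaw": 0.2}
    - {"dr": [0,0,0],"translation": [0,0,-1],"jaw": 0.2}
    - {"dr": [0,0,0],"translation": [0,0,-2],"jaw": 0.2}
    - {"dr": [0,0,0],"translation": [0,0,-2.5],"jaw": 0.2}
    - {"dr": [0,0,0],"translation": [0,0,-2.5],"jaw": 0.2}
    - {"dr": [0,0,0],"translation": [0,0,-2],"jaw": 0.2}
    - {"dr": [0,0,-0.055],"translation": [0,0,-0.5],"jaw": 0.2}
    - {"dr": [0,0,0],"translation": [0,0,0],"jaw": 0.2}

```text
time_s: 12.4
ee_pos: [0.546, -0.1372, 0.1098]
orientation: [3.139, 0.001, 1.614]
contact_force: [0.3, -0.2, -0.5]
grip_width: 0.0475
```

```bash
python3 go.py 0.5955 0.3591 0.11 1.619
```

```text
trans cm (now axes) [49.38  7.08 -0.06] after-turn axes [ 4.934e+01  7.340e+00 -2.000e-02] turn [ 0.002  0.001 -0.005] dist mm 499
```

Emit:
jog_arm:
  rows:
    - {"dr": [0,0,0],"translation": [2.5,0.3,0],"jaw": 0.2}
    - {"dr": [0,0,0],"translation": [4,0.5,0],"jaw": 0.2}
    - {"dr": [0,0,0],"translation": [4,0.6,0],"jaw": 0.2}
    - {"dr": [0,0,0],"translation": [4,0.6,0],"jaw": 0.2}
    - {"dr": [0,0,0],"translation": [4,0.6,0],"jaw": 0.2}
    - {"dr": [0,0,0],"translation": [4,0.6,0],"jaw": 0.2}
    - {"dr": [0,0,0],"translation": [4,0.6,0],"jaw": 0.2}
    - {"dr": [0,0,0],"translation": [4,0.6,0],"jaw": 0.2}

```text
time_s: 13.2
ee_pos: [0.5756, 0.171, 0.1075]
orientation: [-3.14, 0.0, 1.612]
contact_force: [0.3, 0.8, -1.7]
grip_width: 0.0476
```

Emit:
jog_arm:
  rows:
    - {"dr": [0,0,0],"translation": [4,0.6,0],"jaw": 0.2}
    - {"dr": [0,0,0],"translation": [4,0.6,0],"jaw": 0.2}
    - {"dr": [0,0,0],"translation": [4,0.6,0],"jaw": 0.2}
    - {"dr": [0,0,0],"translation": [4,0.6,0],"jaw": 0.2}
    - {"dr": [0,0,0],"translation": [2.4,0.4,0],"jaw": 0.2}
    - {"dr": [0,0,0],"translation": [0.5,0,0],"jaw": 0.2}
    - {"dr": [0,0,0],"translation": [0,0,0],"jaw": 0.2}
    - {"dr": [0,0,0],"translation": [0,0,0],"jaw": 0.2}

```text
time_s: 14.0
ee_pos: [0.5963, 0.3574, 0.1074]
orientation: [-3.141, 0.002, 1.612]
contact_force: [0.0, -0.9, -1.3]
grip_width: 0.0477
```

```bash
python3 go.py 0.5955 0.3591 0.013 1.619; python3 -c "
from h import *
s=snap('side','s3');cv2.imwrite('pics/d4.png',cv2.resize(s[70:270,200:420,::-1],None,fx=3,fy=3))"
```

```text
trans cm (now axes) [ 0.19 -0.06  9.44] after-turn axes [ 0.17 -0.07  9.44] turn [-0.001  0.002 -0.007] dist mm 94
```

View pics/d4.png

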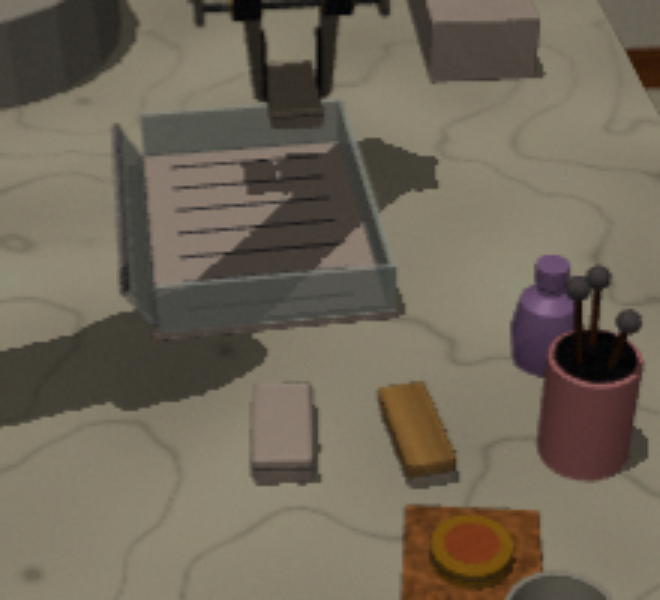

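Emit:
jog_arm:
  rows:
    - {"dr": [0,0,0],"translation": [0.2,0,2],"jaw": 0.2}
    - {"dr": [0,0,0],"translation": [0,0,3],"jaw": 0.2}
    - {"dr": [0,0,0],"translation": [0,0,2.5],"jaw": 0.2}
    - {"dr": [0,0,0],"translation": [0,0,1.2],"jaw": 0.2}
    - {"dr": [0,0,0],"translation": [0,0,0.6],"jaw": 0.2}
    - {"dr": [0,0,0],"translation": [0,0,0.2],"jaw": 0.2}
    - {"dr": [0,0,0],"translation": [0,0,0],"jaw": 0.2}
    - {"dr": [0,0,0],"translation": [0,0,0],"jaw": 0.2}

```text
time_s: 14.85
ee_pos: [0.5944, 0.359, 0.017]
orientation: [-3.138, 0.006, 1.612]
contact_force: [-12.9, -10.8, 29.2]
grip_width: 0.0474
```

```bash
python3 go.py 0.5955 0.3591 0.012 1.619
```

```text
trans cm (now axes) [0.01 0.11 0.5 ] after-turn axes [0.   0.11 0.5 ] turn [-0.004  0.006 -0.007] dist mm 5
```

Emit:
jog_arm:
  rows:
    - {"dr": [0,0,0],"translation": [0,0,-0.5],"jaw": 0.2}
    - {"dr": [0,0,0],"translation": [0,0,-0.5],"jaw": 0.2}
    - {"dr": [0,0,0],"translation": [0,0,-0.5],"jaw": 0.2}
    - {"dr": [0,0,0],"translation": [0,0,0],"jaw": 0.2}
    - {"dr": [0,0,0],"translation": [0,0,0],"jaw": 0.2}
    - {"dr": [0,0,0],"translation": [0,0,0],"jaw": 0.2}
    - {"dr": [0,0,0],"translation": [0,0,0],"jaw": 0.2}
    - {"dr": [0,0,0],"translation": [0,0,0],"jaw": 0.2}

```text
time_s: 15.65
ee_pos: [0.5958, 0.3615, 0.0277]
orientation: [-3.141, 0.0, 1.614]
contact_force: [-0.4, 0.1, -0.8]
grip_width: 0.048
```

```bash
python3 -c "
from h import *
st()
s=snap('side','s4');cv2.imwrite('pics/d5.png',cv2.resize(s[70:190,200:360,::-1],None,fx=5,fy=5,interpolation=3))
s=snap('top','t4');cv2.imwrite('pics/d6.png',cv2.resize(s[130:280,130:290,::-1],None,fx=4,fy=4,interpolation=3))"
```

```text
15.65 [0.5958 0.3615 0.0277] [-3.141  0.     1.614] F [-0.4  0.1 -0.8] w 0.048 q [-0.27  0.82 -0.49  1.56  0.46  0.88 -0.88]
```

View pics/d5.png

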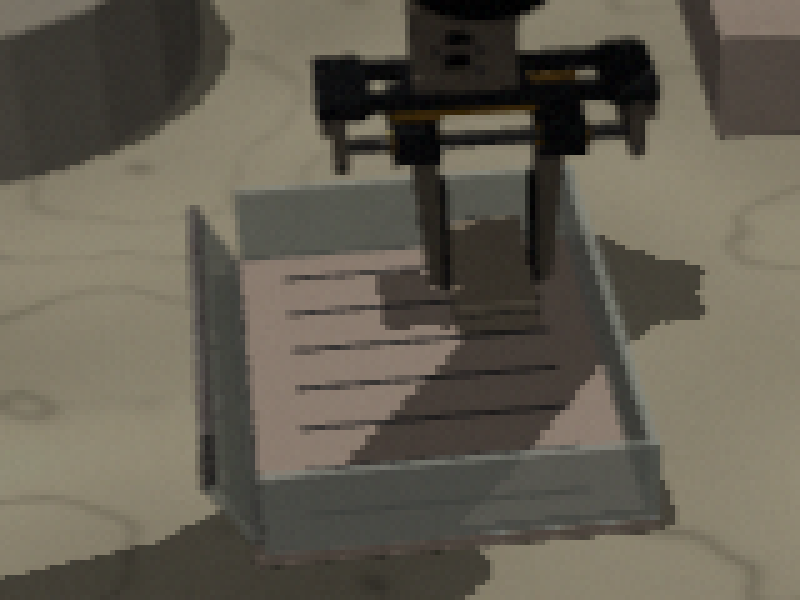

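View pics/d6.png

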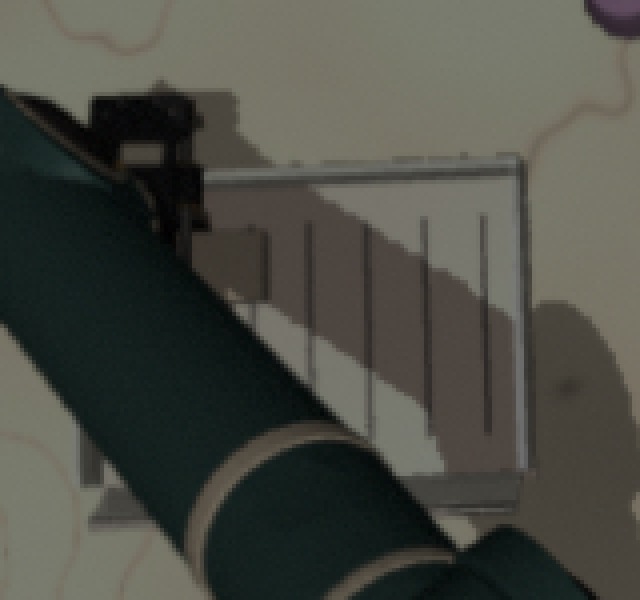

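```bash
python3 - <<'E'
from m import *
K,D,Rw,t=cam('side')
for px in [(455,300),(540,292),(453,318),(540,310),(452,228),(520,215)]:
    for z in (.02,.03,.04,.05,.06):
        print(px,z,p2w('side',A([px],200,70,5),z)[0,:2].round(4),end=' ')
    print()
# predicted for level pill with tcp now: bottom z=.0277-.0036
zb=.0277-.0036
yw=.0477+0
c,s=np.cos(1.614),np.sin(1.614)
for z in (zb,zb+.02):
  for a,b in((-.05,-.024),(-.05,.024),(.05,-.024),(.05,.024)):
    P=np.array([.5958+a*c+b*s,.3615+a*s-b*c,z]); p=w2p('side',P)[0]; print(a,b,z,((p-[200,70])*5+2).round(0))
E
```

```text
(455, 300) 0.02 [0.574  0.3514] (455, 300) 0.03 [0.5736 0.3351] (455, 300) 0.04 [0.5731 0.3187] (455, 300) 0.05 [0.5726 0.3024] (455, 300) 0.06 [0.5722 0.286 ] 
(540, 292) 0.02 [0.6244 0.3559] (540, 292) 0.03 [0.6232 0.3395] (540, 292) 0.04 [0.6221 0.3231] (540, 292) 0.05 [0.6209 0.3067] (540, 292) 0.06 [0.6198 0.2903] 
(453, 318) 0.02 [0.5719 0.3317] (453, 318) 0.03 [0.5715 0.3156] (453, 318) 0.04 [0.571  0.2995] (453, 318) 0.05 [0.5706 0.2835] (453, 318) 0.06 [0.5702 0.2674] 
(540, 310) 0.02 [0.6229 0.3359] (540, 310) 0.03 [0.6217 0.3198] (540, 310) 0.04 [0.6206 0.3037] (540, 310) 0.05 [0.6195 0.2876] (540, 310) 0.06 [0.6183 0.2714] 
(452, 228) 0.02 [0.5762 0.4355] (452, 228) 0.03 [0.5758 0.418 ] (452, 228) 0.04 [0.5753 0.4005] (452, 228) 0.05 [0.5748 0.383 ] (452, 228) 0.06 [0.5743 0.3656] 
(520, 215) 0.02 [0.619  0.4478] (520, 215) 0.03 [0.6179 0.4301] (520, 215) 0.04 [0.6168 0.4125] (520, 215) 0.05 [0.6158 0.3948] (520, 215) 0.06 [0.6147 0.3772] 
-0.05 -0.024 0.0241 [458. 331.]
-0.05 0.024 0.0241 [541. 325.]
0.05 -0.024 0.0241 [443. 243.]
0.05 0.024 0.0241 [522. 238.]
-0.05 -0.024 0.0441 [457. 301.]
-0.05 0.024 0.0441 [541. 295.]
0.05 -0.024 0.0441 [442. 214.]
0.05 0.024 0.0441 [521. 209.]
```

Emit:
jog_arm:
  rows:
    - {"dr": [0,0,0],"translation": [-0.2,0,0.5],"jaw": 0.2}
    - {"dr": [0,0,0],"translation": [0,0,0.4],"jaw": 0.2}
    - {"dr": [0,0,0],"translation": [0,0,0],"jaw": 0.2}
    - {"dr": [0,0,0],"translation": [0,0,0],"jaw": 0.55}
    - {"dr": [0,0,0],"translation": [0,0,0],"jaw": 0.65}
    - {"dr": [0,0,0],"translation": [0,0,0],"jaw": 0.7}
    - {"dr": [0,0,0],"translation": [0,0,0],"jaw": 0.7}
    - {"dr": [0,0,0],"translation": [0,0,-1],"jaw": 0.7}

```text
time_s: 16.55
ee_pos: [0.5952, 0.359, 0.0281]
orientation: [-3.139, 0.001, 1.614]
contact_force: [0.1, -0.2, 0.1]
grip_width: 0.0644
```

Emit:
jog_arm:
  rows:
    - {"dr": [0,0,0],"translation": [0,0,-2],"jaw": 0.7}
    - {"dr": [0,0,0],"translation": [0,0,-3],"jaw": 0.7}
    - {"dr": [0,0,0],"translation": [0,0,-3],"jaw": 1}
    - {"dr": [0,0,0],"translation": [0,0,-2],"jaw": 1}
    - {"dr": [0,0,0],"translation": [-3,0,0],"jaw": 1}
    - {"dr": [0,0,0],"translation": [-4,0,0],"jaw": 1}
    - {"dr": [0,0,0],"translation": [-4,0,0],"jaw": 1}
    - {"dr": [0,0,0],"translation": [-4,0,0],"jaw": 1}

```text
time_s: 17.35
ee_pos: [0.603, 0.2087, 0.1313]
orientation: [3.139, -0.0, 1.614]
contact_force: [-0.3, -1.1, 0.6]
grip_width: 0.092
```

Emit:
jog_arm:
  rows:
    - {"dr": [0,0,0],"translation": [-4,0,0],"jaw": 1}
    - {"dr": [0,0,0],"translation": [-4,0,0],"jaw": 1}
    - {"dr": [0,0,0],"translation": [-4,-1,0],"jaw": 1}
    - {"dr": [0,0,0],"translation": [-4,-1,0],"jaw": 1}
    - {"dr": [0,0,0],"translation": [-3,-1,0],"jaw": 1}
    - {"dr": [0,0,0],"translation": [-1,0,0],"jaw": 1}
    - {"dr": [0,0,0],"translation": [0,0,0],"jaw": 1}
    - {"dr": [0,0,0],"translation": [0,0,0],"jaw": 1}

```text
time_s: 18.15
ee_pos: [0.5819, 0.0104, 0.1302]
orientation: [3.14, -0.001, 1.615]
contact_force: [-0.5, 0.3, 0.6]
grip_width: 0.0922
```

```bash
python3 -c "
from h import *
st()
s=snap('side','s5');cv2.imwrite('pics/d7.png',cv2.resize(s[70:280,200:440,::-1],None,fx=3,fy=3,interpolation=3))
s=snap('top','t5');cv2.imwrite('pics/d8.png',cv2.resize(s[130:280,130:380,::-1],None,fx=3,fy=3,interpolation=3))"
```

```text
18.15 [0.5819 0.0104 0.1302] [ 3.140e+00 -1.000e-03  1.615e+00] F [-0.5  0.3  0.6] w 0.0922 q [ 0.35  0.53 -0.55  1.82  0.35  0.89 -0.32]
```

View pics/d7.png

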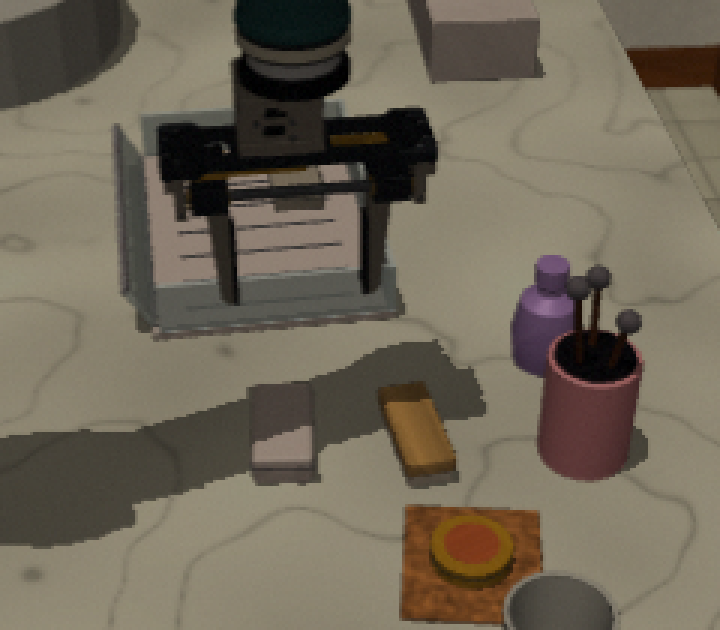

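View pics/d8.png

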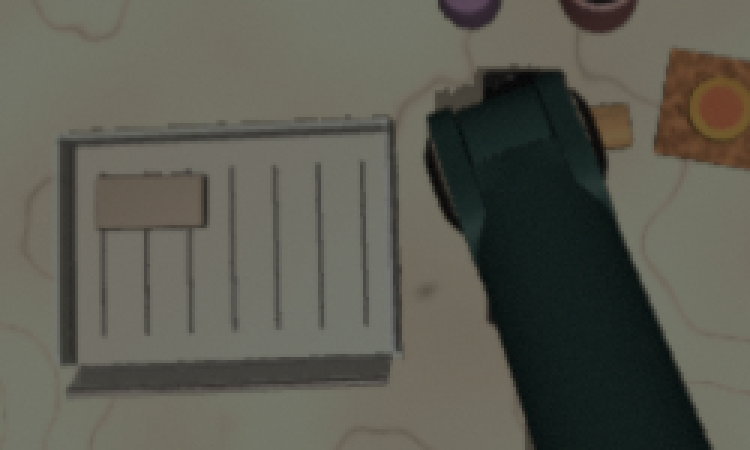

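```bash
python3 go.py 0.564 -0.0165 0.05 1.527
```

```text
trans cm (now axes) [-2.69 -1.89  7.96] after-turn axes [-2.84 -1.63  7.96] turn [ 0.001 -0.001  0.09 ] dist mm 86
```

Emit:
jog_arm:
  rows:
    - {"dr": [0,0,0.09],"translation": [0,0,0],"jaw": 1}
    - {"dr": [0,0,0],"translation": [-1.4,-0.8,0],"jaw": 1}
    - {"dr": [0,0,0],"translation": [-1.4,-0.8,1.5],"jaw": 1}
    - {"dr": [0,0,0],"translation": [0,0,2.5],"jaw": 1}
    - {"dr": [0,0,0],"translation": [0,0,2.5],"jaw": 1}
    - {"dr": [0,0,0],"translation": [0,0,1.5],"jaw": 1}
    - {"dr": [0,0,0],"translation": [0,0,0],"jaw": 1}
    - {"dr": [0,0,0],"translation": [0,0,0],"jaw": 1}

```text
time_s: 19.05
ee_pos: [0.564, -0.0182, 0.0494]
orientation: [3.141, -0.0, 1.525]
contact_force: [0.2, 0.1, 0.4]
grip_width: 0.0921
```

```bash
python3 go.py 0.564 -0.0165 0.006 1.527
```

```text
trans cm (now axes) [ 0.17 -0.01  4.34] after-turn axes [ 0.17 -0.01  4.34] turn [ 0.    -0.    -0.002] dist mm 43
```

Emit:
jog_arm:
  rows:
    - {"dr": [0,0,0],"translation": [0.2,0,1],"jaw": 1}
    - {"dr": [0,0,0],"translation": [0,0,1.6],"jaw": 1}
    - {"dr": [0,0,0],"translation": [0,0,1.2],"jaw": 1}
    - {"dr": [0,0,0],"translation": [0,0,0.5],"jaw": 1}
    - {"dr": [0,0,0],"translation": [0,0,0],"jaw": 0.5}
    - {"dr": [0,0,0],"translation": [0,0,0],"jaw": 0.2}
    - {"dr": [0,0,0],"translation": [0,0,0],"jaw": 0.2}
    - {"dr": [0,0,0],"translation": [0,0,0],"jaw": 0.2}

```text
time_s: 19.85
ee_pos: [0.5643, -0.0166, 0.0065]
orientation: [3.141, 0.0, 1.524]
contact_force: [0.0, 0.9, 0.1]
grip_width: 0.0619
```

Emit:
jog_arm:
  rows:
    - {"dr": [0,0,0],"translation": [0,0,0],"jaw": 0.2}
    - {"dr": [0,0,0],"translation": [0,0,0],"jaw": 0.2}
    - {"dr": [0,0,0],"translation": [0,0,-1],"jaw": 0.2}
    - {"dr": [0,0,0],"translation": [0,0,-2],"jaw": 0.2}
    - {"dr": [0,0,0],"translation": [0,0,-2.5],"jaw": 0.2}
    - {"dr": [0,0,0],"translation": [0,0,-2.5],"jaw": 0.2}
    - {"dr": [0,0,-0.09],"translation": [0,0,-2],"jaw": 0.2}
    - {"dr": [0,0,0],"translation": [0,0,0],"jaw": 0.2}

```text
time_s: 20.65
ee_pos: [0.5659, -0.0164, 0.1093]
orientation: [3.136, 0.001, 1.614]
contact_force: [0.5, -0.1, 0.1]
grip_width: 0.048
```

```bash
python3 go.py 0.6024 0.2153 0.11 1.619
```

```text
trans cm (now axes) [22.99  4.65 -0.05] after-turn axes [22.97  4.76 -0.07] turn [ 0.006  0.001 -0.005] dist mm 235
```

Emit:
jog_arm:
  rows:
    - {"dr": [0,0,0],"translation": [2.5,0.5,0],"jaw": 0.2}
    - {"dr": [0,0,0],"translation": [4,0.8,0],"jaw": 0.2}
    - {"dr": [0,0,0],"translation": [4,0.8,0],"jaw": 0.2}
    - {"dr": [0,0,0],"translation": [4,0.8,0],"jaw": 0.2}
    - {"dr": [0,0,0],"translation": [4,0.8,0],"jaw": 0.2}
    - {"dr": [0,0,0],"translation": [3,0.6,0],"jaw": 0.2}
    - {"dr": [0,0,0],"translation": [1.5,0.3,0],"jaw": 0.2}
    - {"dr": [0,0,0],"translation": [0,0,0],"jaw": 0.2}

```text
time_s: 21.45
ee_pos: [0.5991, 0.2174, 0.1054]
orientation: [-3.14, -0.001, 1.616]
contact_force: [-0.1, 0.1, -0.8]
grip_width: 0.0476
```

```bash
python3 go.py 0.6024 0.2153 0.015 1.619; python3 -c "
from h import *
s=snap('side','s6');cv2.imwrite('pics/d9.png',cv2.resize(s[70:280,200:440,::-1],None,fx=3,fy=3,interpolation=3))"
```

```text
trans cm (now axes) [-0.23  0.33  9.04] after-turn axes [-0.23  0.32  9.04] turn [-0.001 -0.001 -0.003] dist mm 90
```

View pics/d9.png

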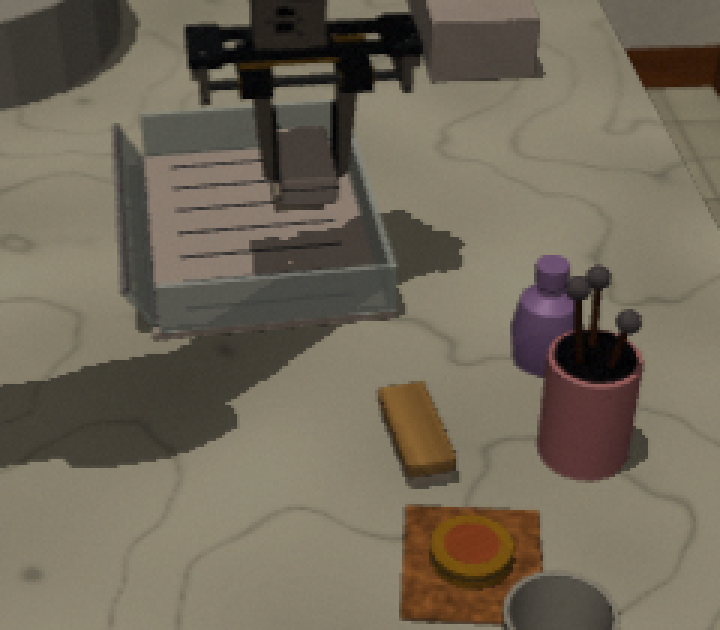

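Emit:
jog_arm:
  rows:
    - {"dr": [0,0,0],"translation": [-0.2,0.3,2],"jaw": 0.2}
    - {"dr": [0,0,0],"translation": [0,0,3],"jaw": 0.2}
    - {"dr": [0,0,0],"translation": [0,0,2],"jaw": 0.2}
    - {"dr": [0,0,0],"translation": [0,0,1.2],"jaw": 0.2}
    - {"dr": [0,0,0],"translation": [0,0,0.5],"jaw": 0.2}
    - {"dr": [0,0,0],"translation": [0,0,0.2],"jaw": 0.2}
    - {"dr": [0,0,0],"translation": [0,0,0],"jaw": 0.2}
    - {"dr": [0,0,0],"translation": [0,0,0],"jaw": 0.2}

```text
time_s: 22.3
ee_pos: [0.6037, 0.2135, 0.0181]
orientation: [3.14, -0.0, 1.614]
contact_force: [-0.2, 0.2, -0.3]
grip_width: 0.0477
```

Emit:
jog_arm:
  rows:
    - {"dr": [0,0,0],"translation": [0,0,0.2],"jaw": 0.2}
    - {"dr": [0,0,0],"translation": [0,0,0],"jaw": 0.2}
    - {"dr": [0,0,0],"translation": [0,0,0],"jaw": 0.55}
    - {"dr": [0,0,0],"translation": [0,0,0],"jaw": 0.65}
    - {"dr": [0,0,0],"translation": [0,0,0],"jaw": 0.7}
    - {"dr": [0,0,0],"translation": [0,0,0],"jaw": 0.7}
    - {"dr": [0,0,0],"translation": [0,0,-1],"jaw": 0.7}
    - {"dr": [0,0,0],"translation": [0,0,-2],"jaw": 0.7}

```text
time_s: 23.1
ee_pos: [0.602, 0.2129, 0.0444]
orientation: [-3.139, 0.001, 1.614]
contact_force: [2.0, -0.3, -0.1]
grip_width: 0.0642
```

Emit:
jog_arm:
  rows:
    - {"dr": [0,0,0],"translation": [0,0,-3],"jaw": 0.8}
    - {"dr": [0,0,0],"translation": [0,0,-3],"jaw": 1}
    - {"dr": [0,0,0],"translation": [0,0,-3],"jaw": 1}
    - {"dr": [0,0,0],"translation": [-3,0,0],"jaw": 1}
    - {"dr": [0,0,0],"translation": [-4,0.5,0],"jaw": 1}
    - {"dr": [0,0,0],"translation": [-4,0.5,0],"jaw": 1}
    - {"dr": [0,0,0],"translation": [-4,0.5,0],"jaw": 1}
    - {"dr": [0,0,0],"translation": [0,0,0],"jaw": 1}

```text
time_s: 23.9
ee_pos: [0.6259, 0.0557, 0.1353]
orientation: [3.141, 0.004, 1.604]
contact_force: [-0.1, -0.4, -0.4]
grip_width: 0.0918
```

```bash
python3 go.py 0.6672 -0.028 0.06 1.70; python3 -c "
from h import *
s=snap('side','s7');cv2.imwrite('pics/d10.png',cv2.resize(s[70:280,200:440,::-1],None,fx=3,fy=3,interpolation=3))
s=snap('top','t7');cv2.imwrite('pics/d11.png',cv2.resize(s[130:280,130:380,::-1],None,fx=3,fy=3,interpolation=3))"
```

```text
trans cm (now axes) [-8.47  3.85  7.57] after-turn axes [-8.84  3.02  7.53] turn [ 0.     0.005 -0.096] dist mm 120
```

View pics/d10.png

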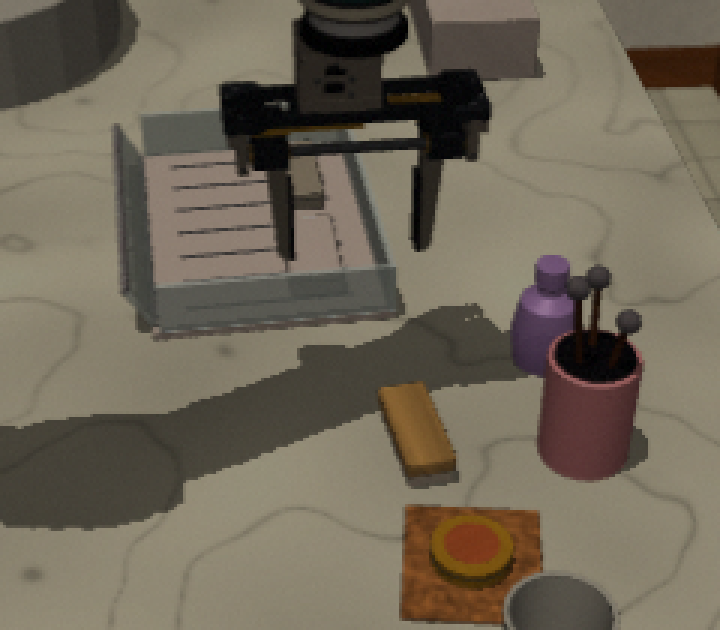

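View pics/d11.png

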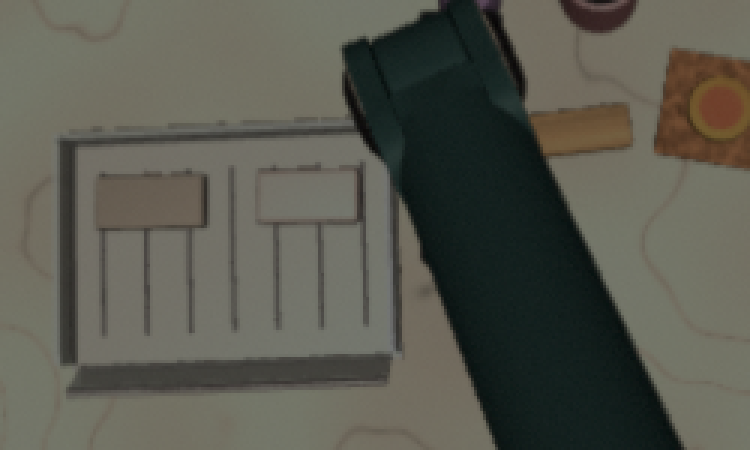

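```bash
python3 - <<'E'
from m import *
for px in [(578,288),(598,277),(628,320)]:
    for z in (.12,.15,.175):
        print(px,z,p2w('side',A([px],200,70,3),z)[0].round(3))
t=cv2.imread('pics/top0.png');cv2.imwrite('pics/e.png',cv2.resize(t[95:145,300:360],None,fx=10,fy=10,interpolation=3))
quad('brush top7?',[(380,389),(424,381),(457,462),(406,475)],.028,'side',200,70,3)
E
```

```text
(578, 288) 0.12 [0.793 0.012 0.12 ]
(578, 288) 0.15 [ 0.781 -0.029  0.15 ]
(578, 288) 0.175 [ 0.771 -0.063  0.175]
(598, 277) 0.12 [0.812 0.025 0.12 ]
(598, 277) 0.15 [ 0.799 -0.017  0.15 ]
(598, 277) 0.175 [ 0.788 -0.051  0.175]
(628, 320) 0.12 [ 0.822 -0.031  0.12 ]
(628, 320) 0.15 [ 0.808 -0.07   0.15 ]
(628, 320) 0.175 [ 0.797 -0.102  0.175]
brush top7? [ 0.6665 -0.0307] edges [ 37.  98.  41. 101.] ang01 0.225 ang03 -1.466
```

View pics/e.png

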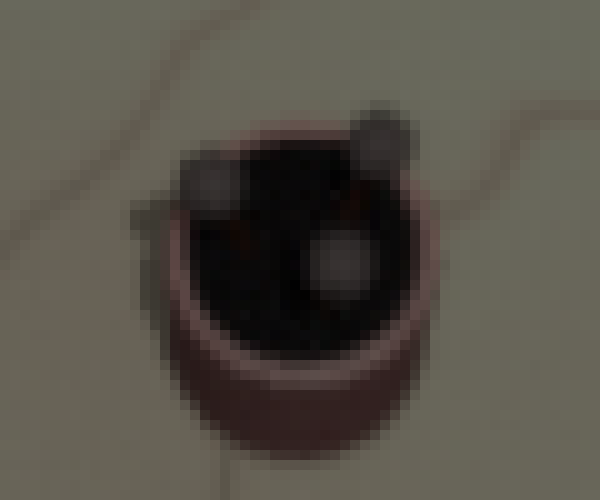

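```bash
python3 go.py 0.6492 -0.031 0.06 1.70
```

```text
trans cm (now axes) [-9.5   2.06  7.57] after-turn axes [-9.64  1.21  7.57] turn [ 0.001 -0.    -0.089] dist mm 123
```

Emit:
jog_arm:
  rows:
    - {"dr": [0,0,-0.09],"translation": [0,0,0],"jaw": 1}
    - {"dr": [0,0,0],"translation": [-3.6,0.4,0],"jaw": 1}
    - {"dr": [0,0,0],"translation": [-3.6,0.4,0],"jaw": 1}
    - {"dr": [0,0,0],"translation": [-2.4,0.4,1],"jaw": 1}
    - {"dr": [0,0,0],"translation": [0,0,2.5],"jaw": 1}
    - {"dr": [0,0,0],"translation": [0,0,2.5],"jaw": 1}
    - {"dr": [0,0,0],"translation": [0,0,1.5],"jaw": 1}
    - {"dr": [0,0,0],"translation": [0,0,0],"jaw": 1}

```text
time_s: 24.8
ee_pos: [0.6475, -0.0276, 0.0581]
orientation: [-3.138, -0.001, 1.706]
contact_force: [0.8, -0.0, -0.9]
grip_width: 0.0919
```

```bash
python3 go.py 0.6492 -0.031 0.008 1.70;  python3 -c "
from h import *
s=snap('side','s8');cv2.imwrite('pics/d12.png',cv2.resize(s[130:280,260:440,::-1],None,fx=4,fy=4,interpolation=3))"
```

```text
trans cm (now axes) [-0.37  0.14  5.01] after-turn axes [-0.36  0.12  5.01] turn [-0.004 -0.001  0.006] dist mm 50
```

View pics/d12.png

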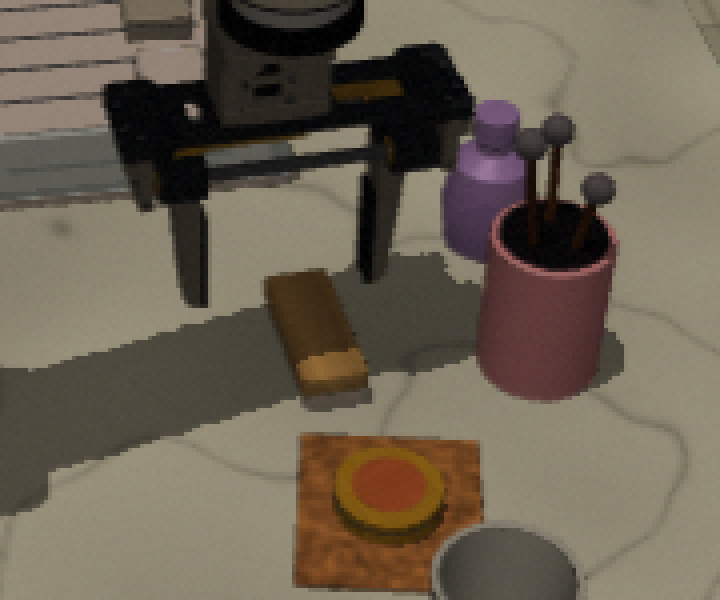

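Emit:
jog_arm:
  rows:
    - {"dr": [0,0,0],"translation": [-0.35,0.1,1],"jaw": 1}
    - {"dr": [0,0,0],"translation": [0,0,1.5],"jaw": 1}
    - {"dr": [0,0,0],"translation": [0,0,1.5],"jaw": 1}
    - {"dr": [0,0,0],"translation": [0,0,1],"jaw": 1}
    - {"dr": [0,0,0],"translation": [0,0,0],"jaw": 1}
    - {"dr": [0,0,0],"translation": [0,0,0],"jaw": 0.8}
    - {"dr": [0,0,0],"translation": [0,0,0],"jaw": 0.65}
    - {"dr": [0,0,0],"translation": [0,0,0],"jaw": 0.5}

```text
time_s: 25.65
ee_pos: [0.6512, -0.0328, 0.0107]
orientation: [3.14, 0.0, 1.704]
contact_force: [0.6, 0.1, 0.1]
grip_width: 0.0698
```

Emit:
jog_arm:
  rows:
    - {"dr": [0,0,0],"translation": [0,0,0],"jaw": 0.4}
    - {"dr": [0,0,0],"translation": [0,0,0],"jaw": 0.3}
    - {"dr": [0,0,0],"translation": [0,0,0],"jaw": 0.15}
    - {"dr": [0,0,0],"translation": [0,0,0],"jaw": 0.15}
    - {"dr": [0,0,0],"translation": [0,0,0],"jaw": 0.15}
    - {"dr": [0,0,0],"translation": [0,0,0],"jaw": 0.15}
    - {"dr": [0,0,0],"translation": [0,0,0],"jaw": 0.15}
    - {"dr": [0,0,0],"translation": [0,0,0],"jaw": 0.15}

```text
time_s: 26.45
ee_pos: [0.6508, -0.0328, 0.0103]
orientation: [3.141, 0.0, 1.704]
contact_force: [1.3, 0.5, 2.6]
grip_width: 0.0399
```

Emit:
jog_arm:
  rows:
    - {"dr": [0,0,0],"translation": [0,0,-1],"jaw": 0.15}
    - {"dr": [0,0,0],"translation": [0,0,-2],"jaw": 0.15}
    - {"dr": [0,0,0],"translation": [0,0,-2.5],"jaw": 0.15}
    - {"dr": [0,0,0],"translation": [0,0,-2.5],"jaw": 0.15}
    - {"dr": [0,0,0],"translation": [0,0,-2.5],"jaw": 0.15}
    - {"dr": [0,0,0.085],"translation": [0,0,-1],"jaw": 0.15}
    - {"dr": [0,0,0],"translation": [0,0,0],"jaw": 0.15}
    - {"dr": [0,0,0],"translation": [0,0,0],"jaw": 0.15}

```text
time_s: 27.25
ee_pos: [0.6498, -0.033, 0.1247]
orientation: [-3.14, 0.0, 1.621]
contact_force: [-0.5, 0.3, -1.7]
grip_width: 0.0395
```

```bash
python3 go.py 0.509 0.2828 0.125 1.619
```

```text
trans cm (now axes) [ 3.224e+01 -1.249e+01 -3.000e-02] after-turn axes [ 3.222e+01 -1.254e+01 -3.000e-02] turn [-0.001  0.     0.002] dist mm 346
```

Emit:
jog_arm:
  rows:
    - {"dr": [0,0,0],"translation": [2.2,-0.9,0],"jaw": 0.15}
    - {"dr": [0,0,0],"translation": [4,-1.6,0],"jaw": 0.15}
    - {"dr": [0,0,0],"translation": [4,-1.6,0],"jaw": 0.15}
    - {"dr": [0,0,0],"translation": [4,-1.6,0],"jaw": 0.15}
    - {"dr": [0,0,0],"translation": [4,-1.6,0],"jaw": 0.15}
    - {"dr": [0,0,0],"translation": [4,-1.6,0],"jaw": 0.15}
    - {"dr": [0,0,0],"translation": [4,-1.5,0],"jaw": 0.15}
    - {"dr": [0,0,0],"translation": [3,-1.2,0],"jaw": 0.15}

```text
time_s: 28.05
ee_pos: [0.5182, 0.2556, 0.1239]
orientation: [-3.139, 0.0, 1.623]
contact_force: [0.1, -0.7, -0.6]
grip_width: 0.0393
```

Emit:
jog_arm:
  rows:
    - {"dr": [0,0,0],"translation": [2,-0.6,0],"jaw": 0.15}
    - {"dr": [0,0,0],"translation": [1,-0.3,0],"jaw": 0.15}
    - {"dr": [0,0,0],"translation": [0,0,0],"jaw": 0.15}
    - {"dr": [0,0,0],"translation": [0,0,0],"jaw": 0.15}
    - {"dr": [0,0,0],"translation": [0,0,0],"jaw": 0.15}
    - {"dr": [0,0,0],"translation": [0,0,0],"jaw": 0.15}
    - {"dr": [0,0,0],"translation": [0,0,0],"jaw": 0.15}
    - {"dr": [0,0,0],"translation": [0,0,0],"jaw": 0.15}

```text
time_s: 28.85
ee_pos: [0.5106, 0.2823, 0.1251]
orientation: [3.142, 0.0, 1.618]
contact_force: [0.9, -0.2, -1.5]
grip_width: 0.0396
```

```bash
python3 go.py 0.509 0.2828 0.02 1.619;  python3 -c "
from h import *
s=snap('side','s9');cv2.imwrite('pics/d13.png',cv2.resize(s[70:220,200:380,::-1],None,fx=4,fy=4,interpolation=3))"
```

```text
trans cm (now axes) [ 0.06 -0.15 10.51] after-turn axes [ 0.06 -0.15 10.51] turn [ 0.     0.    -0.001] dist mm 105
```

View pics/d13.png

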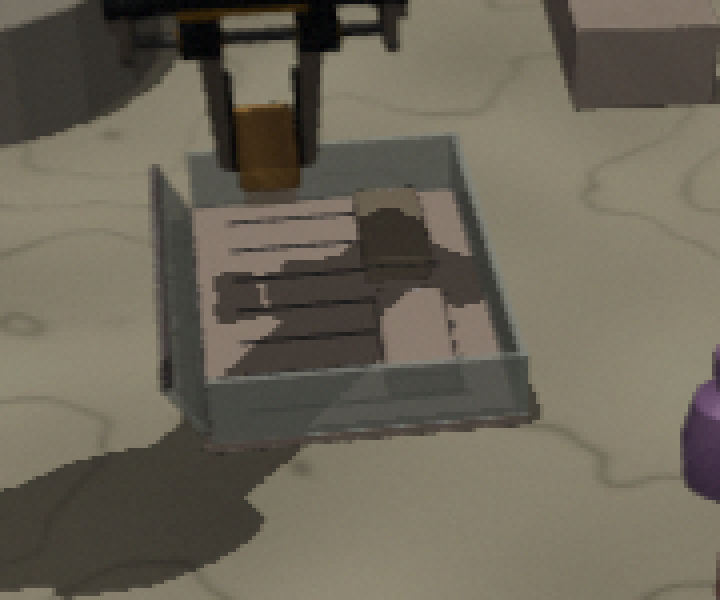

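Emit:
jog_arm:
  rows:
    - {"dr": [0,0,0],"translation": [0,-0.1,2],"jaw": 0.15}
    - {"dr": [0,0,0],"translation": [0,0,3],"jaw": 0.15}
    - {"dr": [0,0,0],"translation": [0,0,2.5],"jaw": 0.15}
    - {"dr": [0,0,0],"translation": [0,0,1.5],"jaw": 0.15}
    - {"dr": [0,0,0],"translation": [0,0,1],"jaw": 0.15}
    - {"dr": [0,0,0],"translation": [0,0,0.4],"jaw": 0.15}
    - {"dr": [0,0,0],"translation": [0,0,0],"jaw": 0.15}
    - {"dr": [0,0,0],"translation": [0,0,0],"jaw": 0.15}

```text
time_s: 29.7
ee_pos: [0.5099, 0.2833, 0.022]
orientation: [3.14, -0.001, 1.619]
contact_force: [-0.4, 0.1, -0.5]
grip_width: 0.0398
```

Emit:
jog_arm:
  rows:
    - {"dr": [0,0,0],"translation": [0,0,0.2],"jaw": 0.15}
    - {"dr": [0,0,0],"translation": [0,0,0],"jaw": 0.15}
    - {"dr": [0,0,0],"translation": [0,0,0],"jaw": 0.45}
    - {"dr": [0,0,0],"translation": [0,0,0],"jaw": 0.6}
    - {"dr": [0,0,0],"translation": [0,0,0],"jaw": 0.6}
    - {"dr": [0,0,0],"translation": [0,0,0],"jaw": 0.6}
    - {"dr": [0,0,0],"translation": [0,0,-1],"jaw": 0.6}
    - {"dr": [0,0,0],"translation": [0,0,-2],"jaw": 0.6}

```text
time_s: 30.5
ee_pos: [0.5083, 0.2822, 0.0486]
orientation: [-3.139, 0.001, 1.619]
contact_force: [0.4, 0.5, 0.1]
grip_width: 0.055
```

Emit:
jog_arm:
  rows:
    - {"dr": [0,0,0],"translation": [0,0,-3],"jaw": 0.6}
    - {"dr": [0,0,0],"translation": [0,0,-3],"jaw": 0.5}
    - {"dr": [0,0,0],"translation": [0,0,-3],"jaw": 0.3}
    - {"dr": [0,0,0],"translation": [0,-3,-2],"jaw": 0.1}
    - {"dr": [0,0,0],"translation": [-3,-3,0],"jaw": 0}
    - {"dr": [0,0,0],"translation": [-4,-2,0],"jaw": 0}
    - {"dr": [0,0,0],"translation": [-4,0,0],"jaw": 0}
    - {"dr": [0,0,0],"translation": [-4,0,0],"jaw": 0}

```text
time_s: 31.3
ee_pos: [0.436, 0.128, 0.16]
orientation: [3.14, 0.001, 1.62]
contact_force: [1.9, -0.3, 0.3]
grip_width: 0.0011
```

```bash
 python3 -c "
from h import *
st()
s=snap('side','s10');cv2.imwrite('pics/d14.png',cv2.resize(s[70:370,180:440,::-1],None,fx=2,fy=2,interpolation=3)) 
s=snap('top','t10');cv2.imwrite('pics/d15.png',cv2.resize(s[110:290,130:480,::-1],None,fx=2.2,fy=2.2,interpolation=3))"
```

```text
31.3 [0.436 0.128 0.16 ] [3.14e+00 1.00e-03 1.62e+00] F [ 1.9 -0.3  0.3] w 0.0011 q [ 0.21  0.29 -0.64  2.08  0.23  0.84 -0.52]
```

View pics/d14.png

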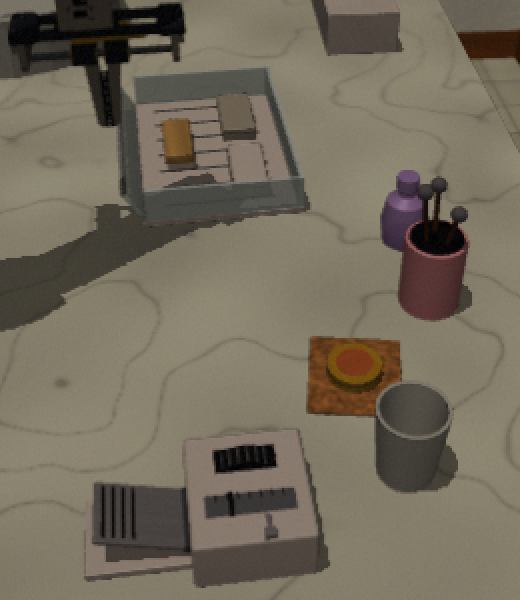

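View pics/d15.png

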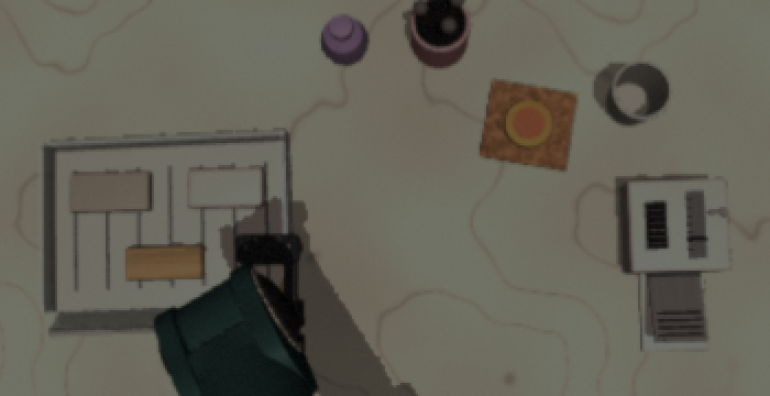

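```bash
python3 go.py 0.384 0.277 0.08 1.619
```

```text
trans cm (now axes) [15.56 -4.66  7.89] after-turn axes [15.57 -4.53  7.94] turn [ 0.     0.003 -0.008] dist mm 181
```

Emit:
jog_arm:
  rows:
    - {"dr": [0,0,0],"translation": [2,-1.5,0],"jaw": 0}
    - {"dr": [0,0,0],"translation": [3,-1.6,0],"jaw": 0}
    - {"dr": [0,0,0],"translation": [3,-1.5,0],"jaw": 0}
    - {"dr": [0,0,0],"translation": [3,0,0],"jaw": 0}
    - {"dr": [0,0,0],"translation": [3,0,2.5],"jaw": 0}
    - {"dr": [0,0,0],"translation": [1.6,0,3],"jaw": 0}
    - {"dr": [0,0,0],"translation": [0,0,2.5],"jaw": 0}
    - {"dr": [0,0,0],"translation": [0,0,0],"jaw": 0}

```text
time_s: 32.2
ee_pos: [0.3807, 0.2827, 0.077]
orientation: [-3.136, 0.002, 1.621]
contact_force: [0.8, -0.7, -0.6]
grip_width: 0.0007
```

```bash
python3 go.py 0.384 0.277 0.036 1.619; python3 -c "
from h import *
s=snap('side','s11');cv2.imwrite('pics/d16.png',cv2.resize(s[70:220,160:340,::-1],None,fx=4,fy=4,interpolation=3))"
```

```text
trans cm (now axes) [-0.58  0.32  4.09] after-turn axes [-0.59  0.3   4.1 ] turn [-0.005  0.002  0.002] dist mm 41
```

View pics/d16.png

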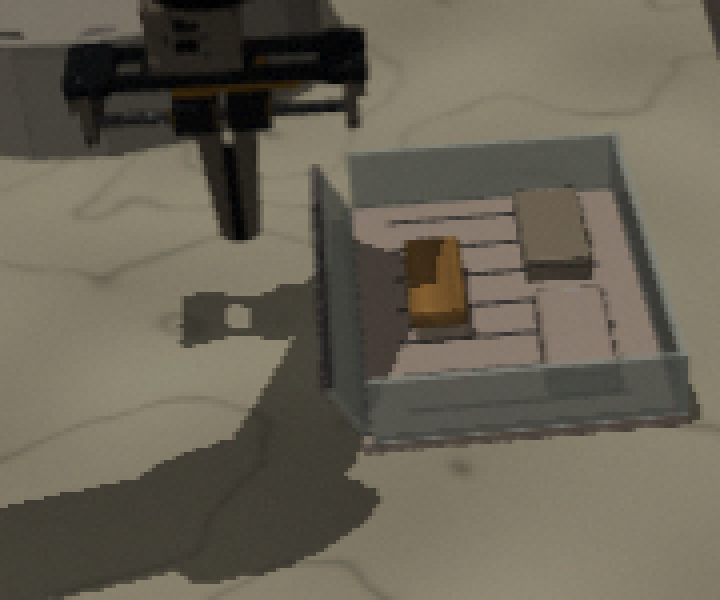

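Emit:
jog_arm:
  rows:
    - {"dr": [0,0,0],"translation": [-0.3,0,1.5],"jaw": 0}
    - {"dr": [0,0,0],"translation": [-0.3,0,1.6],"jaw": 0}
    - {"dr": [0,0,0],"translation": [0,0,1],"jaw": 0}
    - {"dr": [0,0,0],"translation": [0,1,0],"jaw": 0}
    - {"dr": [0,0,0],"translation": [0,1,0],"jaw": 0}
    - {"dr": [0,0,0],"translation": [0,0.8,0],"jaw": 0}
    - {"dr": [0,0,0],"translation": [0,0.5,0],"jaw": 0}
    - {"dr": [0,0,0],"translation": [0,0.5,0],"jaw": 0}

```text
time_s: 33.05
ee_pos: [0.4213, 0.2788, 0.0384]
orientation: [-3.141, -0.0, 1.619]
contact_force: [-3.8, 0.6, 2.5]
grip_width: 0.0007
```

Emit:
jog_arm:
  rows:
    - {"dr": [0,0,0],"translation": [0,0.3,0],"jaw": 0}
    - {"dr": [0,0,0],"translation": [0,0.2,0],"jaw": 0}
    - {"dr": [0,0,0],"translation": [0,0.2,0],"jaw": 0}
    - {"dr": [0,0,0],"translation": [0,0.2,0],"jaw": 0}
    - {"dr": [0,0,0],"translation": [0,0,0],"jaw": 0}
    - {"dr": [0,0,0],"translation": [0,0,0],"jaw": 0}
    - {"dr": [0,0,0],"translation": [0,0,0],"jaw": 0}
    - {"dr": [0,0,0],"translation": [0,0,0],"jaw": 0}

```text
time_s: 33.85
ee_pos: [0.4306, 0.279, 0.0381]
orientation: [3.141, 0.0, 1.619]
contact_force: [-0.3, -0.1, 0.5]
grip_width: 0.0004
```

Emit:
jog_arm:
  rows:
    - {"dr": [0,0,0],"translation": [0,0.2,0],"jaw": 0}
    - {"dr": [0,0,0],"translation": [0,0.2,0],"jaw": 0}
    - {"dr": [0,0,0],"translation": [0,0.2,0],"jaw": 0}
    - {"dr": [0,0,0],"translation": [0,0,0],"jaw": 0}
    - {"dr": [0,0,0],"translation": [0,0,0],"jaw": 0}
    - {"dr": [0,0,0],"translation": [0,0,0],"jaw": 0}
    - {"dr": [0,0,0],"translation": [0,0,0],"jaw": 0}
    - {"dr": [0,0,0],"translation": [0,0,0],"jaw": 0}

```text
time_s: 34.65
ee_pos: [0.4362, 0.2793, 0.038]
orientation: [-3.141, 0.0, 1.619]
contact_force: [-3.8, 0.1, 1.2]
grip_width: 0.0002
```

Emit:
jog_arm:
  rows:
    - {"dr": [0,0,0],"translation": [0,0.15,0],"jaw": 0}
    - {"dr": [0,0,0],"translation": [0,0,0],"jaw": 0}
    - {"dr": [0,0,0],"translation": [0,0.15,0],"jaw": 0}
    - {"dr": [0,0,0],"translation": [0,0,0],"jaw": 0}
    - {"dr": [0,0,0],"translation": [0,0,0],"jaw": 0}
    - {"dr": [0,0,0],"translation": [0,0,0],"jaw": 0}
    - {"dr": [0,0,0],"translation": [0,0,0],"jaw": 0}
    - {"dr": [0,0,0],"translation": [0,0,0],"jaw": 0}

```text
time_s: 35.45
ee_pos: [0.4364, 0.2792, 0.0379]
orientation: [-3.137, 0.002, 1.62]
contact_force: [-10.2, -2.0, 9.0]
grip_width: 0.0006
```

```bash
python3 -c "
from h import *
s=snap('side','s12');cv2.imwrite('pics/d17.png',cv2.resize(s[70:220,160:340,::-1],None,fx=4,fy=4,interpolation=3))"
```

```text
(no output)
```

View pics/d17.png

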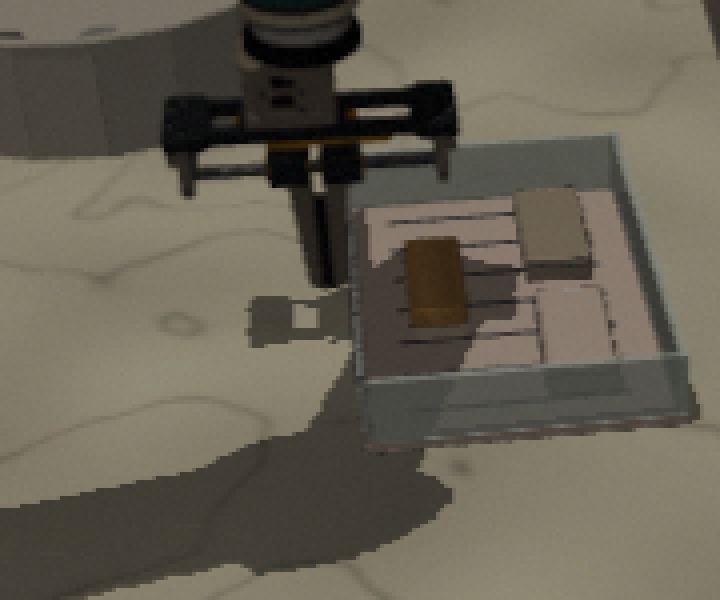

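Emit:
jog_arm:
  rows:
    - {"dr": [0,0,0],"translation": [0,-1,0],"jaw": 0}
    - {"dr": [0,0,0],"translation": [0,-2,0],"jaw": 0}
    - {"dr": [0,0,0],"translation": [0,-1,-2],"jaw": 0}
    - {"dr": [0,0,0],"translation": [0,0,-3],"jaw": 0}
    - {"dr": [0,0,0],"translation": [0,0,-3],"jaw": 0}
    - {"dr": [0,0,0],"translation": [-2,0,-3],"jaw": 0}
    - {"dr": [0,0,0],"translation": [-4,0,0],"jaw": 0}
    - {"dr": [0,0,0],"translation": [-4,0,0],"jaw": 0}

```text
time_s: 36.3
ee_pos: [0.4055, 0.1771, 0.1492]
orientation: [3.137, -0.001, 1.62]
contact_force: [0.2, -0.8, -0.4]
grip_width: 0.0005
```

Emit:
jog_arm:
  rows:
    - {"dr": [0,0,0.024],"translation": [-4,0,0],"jaw": 0}
    - {"dr": [0,0,0],"translation": [-4,1,0],"jaw": 0}
    - {"dr": [0,0,0],"translation": [-4,1,0],"jaw": 0}
    - {"dr": [0,0,0],"translation": [-4,1,0],"jaw": 0}
    - {"dr": [0,0,0],"translation": [-4,1,0],"jaw": 0}
    - {"dr": [0,0,0],"translation": [-4,1,0],"jaw": 0}
    - {"dr": [0,0,0],"translation": [-4,1,0],"jaw": 0}
    - {"dr": [0,0,0],"translation": [-4,1,0],"jaw": 0}

```text
time_s: 37.1
ee_pos: [0.4835, -0.143, 0.1484]
orientation: [3.14, 0.001, 1.594]
contact_force: [1.0, 1.1, -0.5]
grip_width: 0.0002
```

```bash
python3 go.py 0.554 -0.304 0.12 1.596; python3 -c "
from h import *
s=snap('side','s13');cv2.imwrite('pics/d18.png',cv2.resize(s[80:380,180:440,::-1],None,fx=2,fy=2,interpolation=3))
cv2.imwrite('pics/d18b.png',cv2.resize(s[90:190,220:340,::-1],None,fx=6,fy=6,interpolation=3))
s=snap('top','t13');cv2.imwrite('pics/d19.png',cv2.resize(s[155:275,130:290,::-1],None,fx=5,fy=5,interpolation=3))"
```

```text
trans cm (now axes) [-16.25   6.66   2.88] after-turn axes [-16.27   6.64   2.84] turn [ 0.002  0.001 -0.002] dist mm 178
```

View pics/d18b.png

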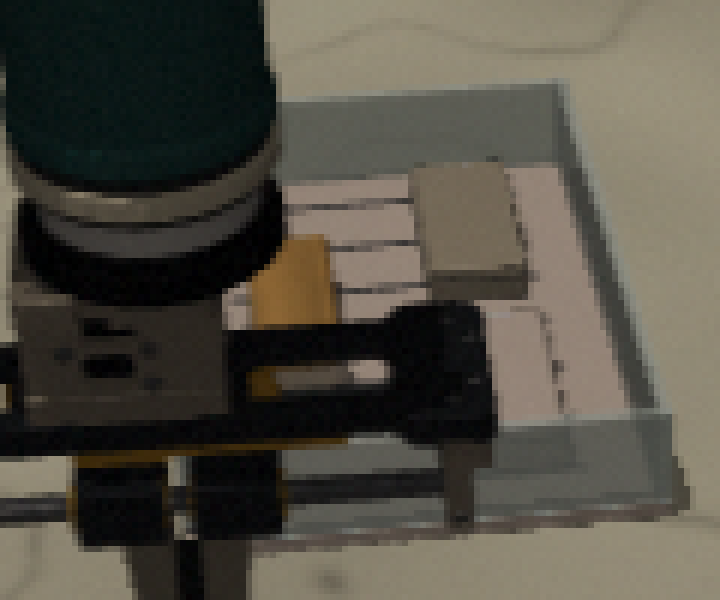

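View pics/d19.png

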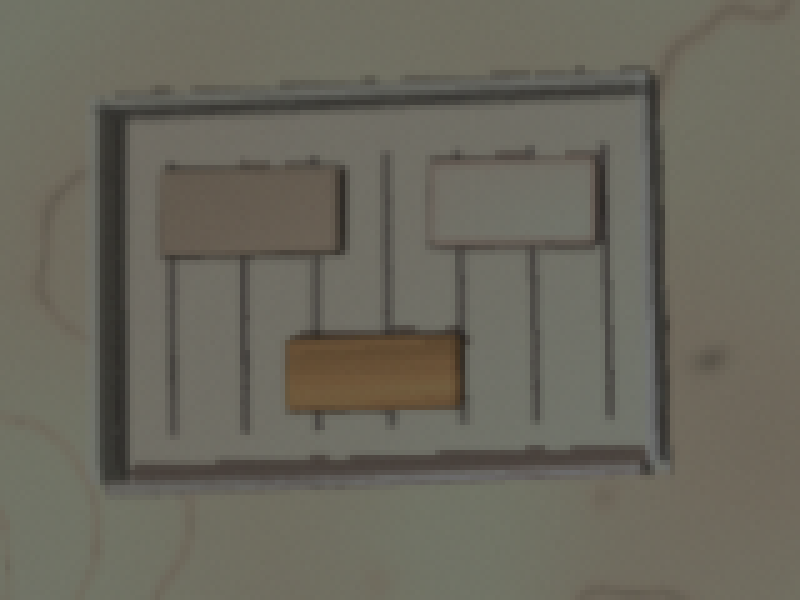

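```bash
python3 - <<'E'
from m import *
c,s=np.cos(.048),np.sin(.048)
for p in A([(104,487),(250,482),(640,464),(104,104),(648,70)],130,155,5):
    w=p2w('top',[p],.055)[0,:2]-[.554,.285]; print((w@[[c,-s],[s,c]]*1000).round(1))
E
```

```text
[-102.2  141.6]
[-101.2   63.3]
[ -96.8 -142.3]
[101.5 143.6]
[ 110.7 -149.6]
```

Emit:
jog_arm:
  rows:
    - {"dr": [0,0,0],"translation": [-2.5,1,0],"jaw": 0}
    - {"dr": [0,0,0],"translation": [-3,1.2,0],"jaw": 0}
    - {"dr": [0,0,0],"translation": [-3,1.2,0],"jaw": 0}
    - {"dr": [0,0,0],"translation": [-3,1.2,0],"jaw": 0}
    - {"dr": [0,0,0],"translation": [-3,1.2,1],"jaw": 0}
    - {"dr": [0,0,0],"translation": [-1.8,0.9,2],"jaw": 0}
    - {"dr": [0,0,0],"translation": [0,0,0],"jaw": 0}
    - {"dr": [0,0,0],"translation": [0,0,0],"jaw": 0}

```text
time_s: 38.0
ee_pos: [0.5535, -0.3007, 0.1177]
orientation: [-3.141, -0.001, 1.595]
contact_force: [0.5, 0.5, 0.4]
grip_width: 0.0005
```

```bash
python3 go.py 0.554 -0.304 0.078 1.596; python3 -c "
from h import *
s=snap('side','s14');cv2.imwrite('pics/d20.png',cv2.resize(s[230:370,210:350,::-1],None,fx=4,fy=4,interpolation=3))"
```

```text
trans cm (now axes) [-0.33  0.05  3.97] after-turn axes [-0.33  0.05  3.97] turn [-0.001 -0.001 -0.001] dist mm 40
```

View pics/d20.png

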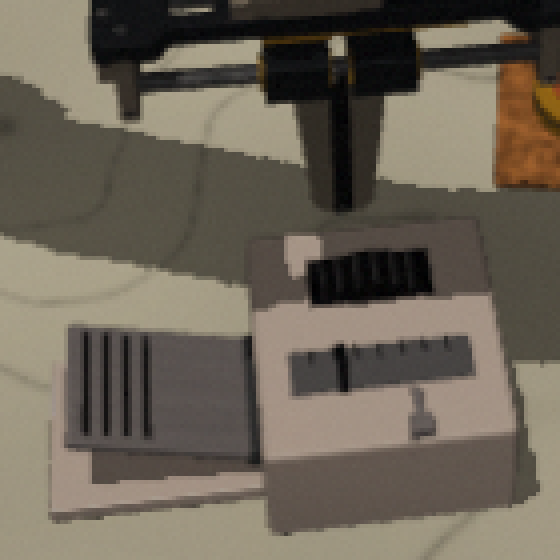

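Emit:
jog_arm:
  rows:
    - {"dr": [0,0,0],"translation": [-0.3,0.1,2],"jaw": 0}
    - {"dr": [0,0,0],"translation": [0,0,1.5],"jaw": 0}
    - {"dr": [0,0,0],"translation": [0,0,0.6],"jaw": 0}
    - {"dr": [0,0,0],"translation": [0,0,0.2],"jaw": 0}
    - {"dr": [0,0,0],"translation": [0,0,0],"jaw": 0}
    - {"dr": [0,0,0],"translation": [0,0,0],"jaw": 0}
    - {"dr": [0,0,0],"translation": [0,0,0],"jaw": 0}
    - {"dr": [0,0,0],"translation": [0,0,0],"jaw": 0}

```text
time_s: 38.85
ee_pos: [0.555, -0.305, 0.0755]
orientation: [3.141, 0.0, 1.595]
contact_force: [0.2, 0.5, 0.6]
grip_width: 0.0007
```

Emit:
jog_arm:
  rows:
    - {"dr": [0,0,0],"translation": [0,0,0.3],"jaw": 0}
    - {"dr": [0,0,0],"translation": [0,0,0.2],"jaw": 0}
    - {"dr": [0,0,0],"translation": [0,0,0.1],"jaw": 0}
    - {"dr": [0,0,0],"translation": [0,0,0.1],"jaw": 0}
    - {"dr": [0,0,0],"translation": [0,0,0],"jaw": 0}
    - {"dr": [0,0,0],"translation": [0,0,0],"jaw": 0}
    - {"dr": [0,0,0],"translation": [0,0,0],"jaw": 0}
    - {"dr": [0,0,0],"translation": [0,0,0],"jaw": 0}

```text
time_s: 39.65
ee_pos: [0.5564, -0.305, 0.0702]
orientation: [3.138, 0.001, 1.595]
contact_force: [-1.4, 0.4, 11.4]
grip_width: 0.0005
```

Emit:
jog_arm:
  rows:
    - {"dr": [0,0,0],"translation": [0,0,-0.08],"jaw": 0}
    - {"dr": [0,0,0],"translation": [0,0.3,0],"jaw": 0}
    - {"dr": [0,0,0],"translation": [0,0.3,0],"jaw": 0}
    - {"dr": [0,0,0],"translation": [0,0.3,0],"jaw": 0}
    - {"dr": [0,0,0],"translation": [0,0.3,0],"jaw": 0}
    - {"dr": [0,0,0],"translation": [0,0.2,0],"jaw": 0}
    - {"dr": [0,0,0],"translation": [0,0,0],"jaw": 0}
    - {"dr": [0,0,0],"translation": [0,0,0],"jaw": 0}

```text
time_s: 40.45
ee_pos: [0.5703, -0.3044, 0.0703]
orientation: [3.139, 0.001, 1.595]
contact_force: [-0.8, 1.1, 8.1]
grip_width: 0.0002
```

```bash
cat > w.py <<'E'
import sys
from h import *
st()
s=snap('side',sys.argv[1]);cv2.imwrite(f'pics/{sys.argv[1]}.png',cv2.resize(s[285:355,265:345,::-1],None,fx=8,fy=8,interpolation=3))
E
python3 w.py w1
```

```text
40.45 [ 0.5703 -0.3044  0.0703] [3.139e+00 1.000e-03 1.595e+00] F [-0.8  1.1  8.1] w 0.0002 q [ 0.73  0.67 -0.41  1.69  0.34  0.85  0.2 ]
```

View pics/w1.png

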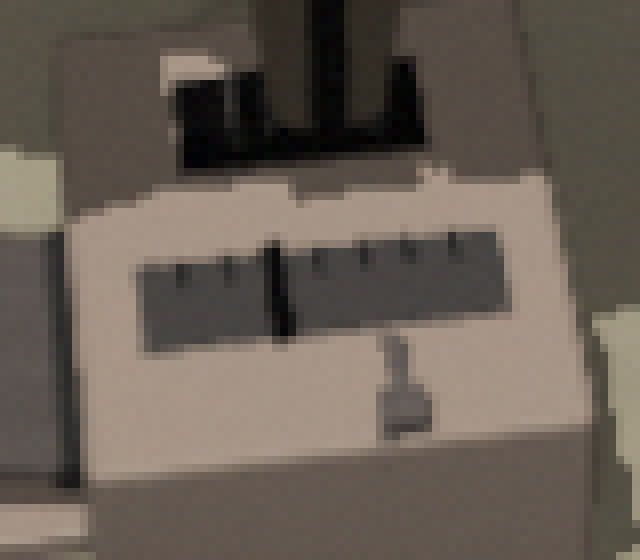

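```bash
cat > pt.py <<'E'
import sys
from h import *
def meas(n,img):
    xs=np.arange(.52,.62,.00025); ys=np.arange(-.325,-.395,-.00025)
    X,Y=np.meshgrid(xs,ys)
    a=float(sys.argv[2]) if len(sys.argv)>2 else .02
    c,s=np.cos(a),np.sin(a); cx,cy=.565,-.3325
    Xw=cx+c*(X-cx)-s*(Y-cy); Yw=cy+s*(X-cx)+c*(Y-cy)
    p=w2p(n,np.c_[Xw.ravel(),Yw.ravel(),np.full(X.size,.064)]).astype(np.float32).reshape(X.shape+(2,))
    o=cv2.remap(img,p[...,0],p[...,1],cv2.INTER_CUBIC)
    g=o.mean(2)
    cv2.imwrite(f'pics/{sys.argv[1]}_{n}.png',cv2.resize(o[...,::-1],None,fx=2,fy=2))
    def band(y0,y1,x0=.525,x1=.612):
        m=(ys<=y0)&(ys>=y1); k=(xs>=x0)&(xs<=x1); pr=g[m][:,k].mean(0); xx=xs[k]
        bg=np.median(pr); w=np.clip(bg-pr-0.35*(bg-pr.min()),0,None)
        i=np.argmax(w); sel=abs(xx-xx[i])<.004
        return (w*xx)[sel].sum()/w[sel].sum()
    print(n,'pointer bands',[round(band(y,y-.006)*1000,2) for y in(-.344,-.35,-.356)],'tab bands',[round(band(y,y-.004,.555)*1000,2) for y in(-.368,-.371,-.376)])
for n in sys.argv[3:] or ['side','top']:
    meas(n,ctrl.read_camera(n))
E
python3 pt.py p1 .02
```

```text
side pointer bands [np.float64(555.71), np.float64(555.72), np.float64(556.37)] tab bands [np.float64(579.82), np.float64(579.71), np.float64(579.85)]
top pointer bands [np.float64(601.42), np.float64(571.18), np.float64(583.87)] tab bands [np.float64(557.93), np.float64(560.62), np.float64(565.82)]
```

View pics/p1_side.png

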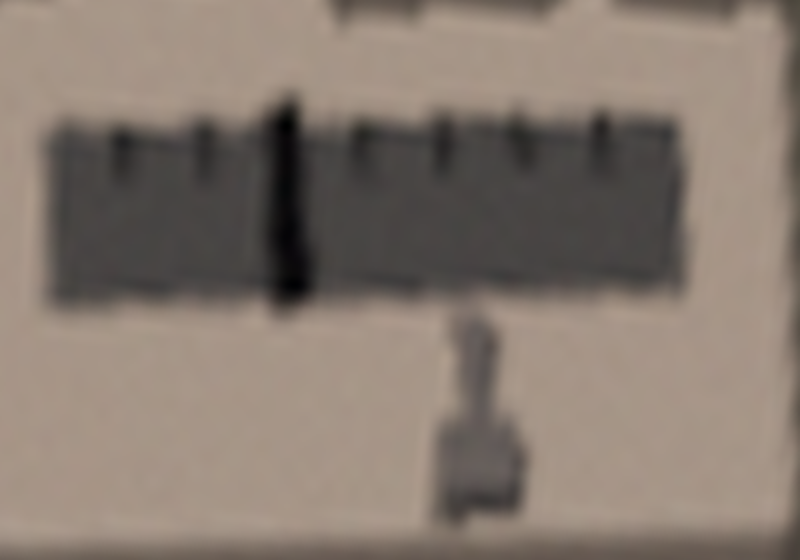

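Emit:
jog_arm:
  rows:
    - {"dr": [0,0,0],"translation": [0,0,-0.5],"jaw": 0}
    - {"dr": [0,0,0],"translation": [0,-0.9,0],"jaw": 0}
    - {"dr": [0,0,0],"translation": [0,-0.8,0],"jaw": 0}
    - {"dr": [0,0,0],"translation": [0,0,0],"jaw": 0}
    - {"dr": [0,0,0],"translation": [0,0,0.3],"jaw": 0}
    - {"dr": [0,0,0],"translation": [0,0,0.2],"jaw": 0}
    - {"dr": [0,0,0],"translation": [0,0,0],"jaw": 0}
    - {"dr": [0,0,0],"translation": [0,0,0],"jaw": 0}

```text
time_s: 41.4
ee_pos: [0.5523, -0.3052, 0.0699]
orientation: [3.141, 0.001, 1.595]
contact_force: [-2.4, -0.2, 7.7]
grip_width: 0.0004
```

Emit:
jog_arm:
  rows:
    - {"dr": [0,0,0],"translation": [0,0.3,0],"jaw": 0}
    - {"dr": [0,0,0],"translation": [0,0.4,0],"jaw": 0}
    - {"dr": [0,0,0],"translation": [0,0.4,0],"jaw": 0}
    - {"dr": [0,0,0],"translation": [0,0.4,0],"jaw": 0}
    - {"dr": [0,0,0],"translation": [0,0.4,0],"jaw": 0}
    - {"dr": [0,0,0],"translation": [0,0,0],"jaw": 0}
    - {"dr": [0,0,0],"translation": [0,0,0],"jaw": 0}
    - {"dr": [0,0,0],"translation": [0,0,0],"jaw": 0}

```text
time_s: 42.2
ee_pos: [0.5729, -0.3044, 0.0703]
orientation: [3.138, 0.001, 1.595]
contact_force: [1.2, 0.0, 6.8]
grip_width: 0.0003
```

```bash
python3 pt.py p2 .02 side
```

```text
side pointer bands [np.float64(565.77), np.float64(565.88), np.float64(566.23)] tab bands [np.float64(579.82), np.float64(579.7), np.float64(579.69)]
```

Emit:
jog_arm:
  rows:
    - {"dr": [0,0,0],"translation": [0,0,-0.5],"jaw": 0}
    - {"dr": [0,0,0],"translation": [0,-0.9,0],"jaw": 0}
    - {"dr": [0,0,0],"translation": [0,-0.9,0],"jaw": 0}
    - {"dr": [0,0,0],"translation": [0,0,0],"jaw": 0}
    - {"dr": [0,0,0],"translation": [0,0,0.3],"jaw": 0}
    - {"dr": [0,0,0],"translation": [0,0,0.2],"jaw": 0}
    - {"dr": [0,0,0],"translation": [0,0,0],"jaw": 0}
    - {"dr": [0,0,0],"translation": [0,0,0],"jaw": 0}

```text
time_s: 43.05
ee_pos: [0.5536, -0.3052, 0.07]
orientation: [3.14, 0.001, 1.595]
contact_force: [-2.2, 0.7, 8.2]
grip_width: 0.0006
```

Emit:
jog_arm:
  rows:
    - {"dr": [0,0,0],"translation": [0,0.3,0],"jaw": 0}
    - {"dr": [0,0,0],"translation": [0,0.4,0],"jaw": 0}
    - {"dr": [0,0,0],"translation": [0,0.4,0],"jaw": 0}
    - {"dr": [0,0,0],"translation": [0,0.4,0],"jaw": 0}
    - {"dr": [0,0,0],"translation": [0,0.3,0],"jaw": 0}
    - {"dr": [0,0,0],"translation": [0,0,0],"jaw": 0}
    - {"dr": [0,0,0],"translation": [0,0,0],"jaw": 0}
    - {"dr": [0,0,0],"translation": [0,0,0],"jaw": 0}

```text
time_s: 43.85
ee_pos: [0.5728, -0.3045, 0.0703]
orientation: [3.138, 0.001, 1.595]
contact_force: [-0.0, 0.9, 6.1]
grip_width: 0.0004
```

```bash
python3 pt.py p3 .02 side
```

```text
side pointer bands [np.float64(575.4), np.float64(575.47), np.float64(575.51)] tab bands [np.float64(579.83), np.float64(579.69), np.float64(579.85)]
```

Emit:
jog_arm:
  rows:
    - {"dr": [0,0,0],"translation": [0,0,-0.5],"jaw": 0}
    - {"dr": [0,0,0],"translation": [0,-0.7,0],"jaw": 0}
    - {"dr": [0,0,0],"translation": [0,-0.7,0],"jaw": 0}
    - {"dr": [0,0,0],"translation": [0,0,0],"jaw": 0}
    - {"dr": [0,0,0],"translation": [0,0,0.3],"jaw": 0}
    - {"dr": [0,0,0],"translation": [0,0,0.2],"jaw": 0}
    - {"dr": [0,0,0],"translation": [0,0,0],"jaw": 0}
    - {"dr": [0,0,0],"translation": [0,0,0],"jaw": 0}

```text
time_s: 44.7
ee_pos: [0.5583, -0.3051, 0.0703]
orientation: [3.139, 0.001, 1.595]
contact_force: [-0.2, 0.7, 7.6]
grip_width: 0.0002
```

Emit:
jog_arm:
  rows:
    - {"dr": [0,0,0],"translation": [0,0.2,0],"jaw": 0}
    - {"dr": [0,0,0],"translation": [0,0.3,0],"jaw": 0}
    - {"dr": [0,0,0],"translation": [0,0.2,0],"jaw": 0}
    - {"dr": [0,0,0],"translation": [0,0.1,0],"jaw": 0}
    - {"dr": [0,0,0],"translation": [0,0,0],"jaw": 0}
    - {"dr": [0,0,0],"translation": [0,0,0],"jaw": 0}
    - {"dr": [0,0,0],"translation": [0,0,0],"jaw": 0}
    - {"dr": [0,0,0],"translation": [0,0,0],"jaw": 0}

```text
time_s: 45.5
ee_pos: [0.5663, -0.3048, 0.0703]
orientation: [3.139, 0.001, 1.595]
contact_force: [-0.3, 0.7, 6.4]
grip_width: 0.0004
```

```bash
python3 pt.py p4 .02 side
```

```text
side pointer bands [np.float64(579.79), np.float64(579.92), np.float64(580.24)] tab bands [np.float64(579.84), np.float64(579.7), np.float64(579.86)]
```

View pics/p4_side.png

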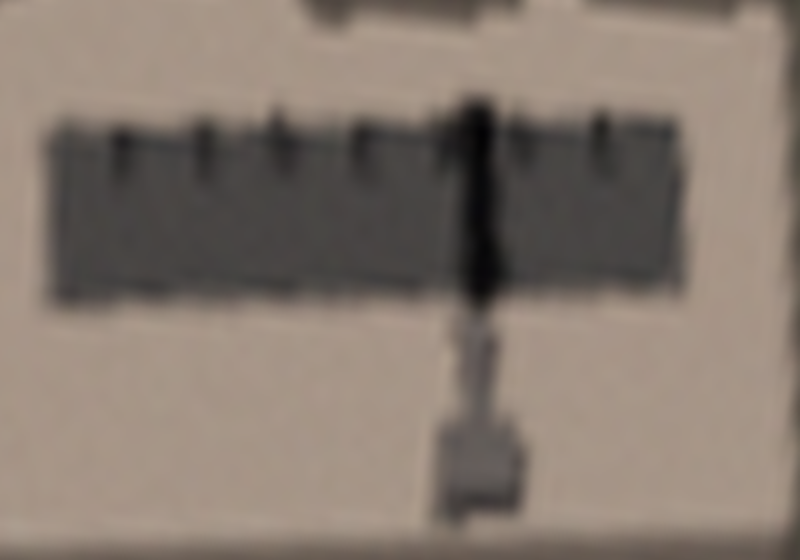

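Emit:
jog_arm:
  rows:
    - {"dr": [0,0,0],"translation": [0,0,-0.5],"jaw": 0}
    - {"dr": [0,0,0],"translation": [0,0,-1.5],"jaw": 0}
    - {"dr": [0,0,0],"translation": [0,0,-2],"jaw": 0}
    - {"dr": [0,0,0],"translation": [-0.5,-2,-1],"jaw": 0}
    - {"dr": [0,0,0],"translation": [-1,-3,0],"jaw": 0}
    - {"dr": [0,0,0],"translation": [-1,-3,0],"jaw": 0}
    - {"dr": [0,0,0],"translation": [-0.5,-3,0],"jaw": 0}
    - {"dr": [0,0,0],"translation": [0,-1,0],"jaw": 0}

```text
time_s: 46.35
ee_pos: [0.4423, -0.3391, 0.1193]
orientation: [-3.14, 0.001, 1.591]
contact_force: [-0.4, -0.1, -0.5]
grip_width: 0.0006
```

```bash
python3 go.py 0.447 -0.3365 0.06 1.596;python3 pt.py p5 .02; python3 w.py w5
```

```text
trans cm (now axes) [0.25 0.48 5.93] after-turn axes [0.25 0.47 5.93] turn [-0.002  0.001 -0.005] dist mm 60
side pointer bands [np.float64(579.86), np.float64(579.81), np.float64(580.26)] tab bands [np.float64(579.84), np.float64(579.69), np.float64(579.74)]
top pointer bands [np.float64(533.29), np.float64(529.73), np.float64(528.48)] tab bands [np.float64(580.16), np.float64(580.58), np.float64(581.14)]
46.45 [ 0.4446 -0.3381  0.1195] [-3.142e+00  1.000e-03  1.593e+00] F [0.  0.1 0.4] w 0.0005 q [ 0.94  0.48 -0.45  1.88  0.28  0.84  0.38]
```

View pics/p5_side.png

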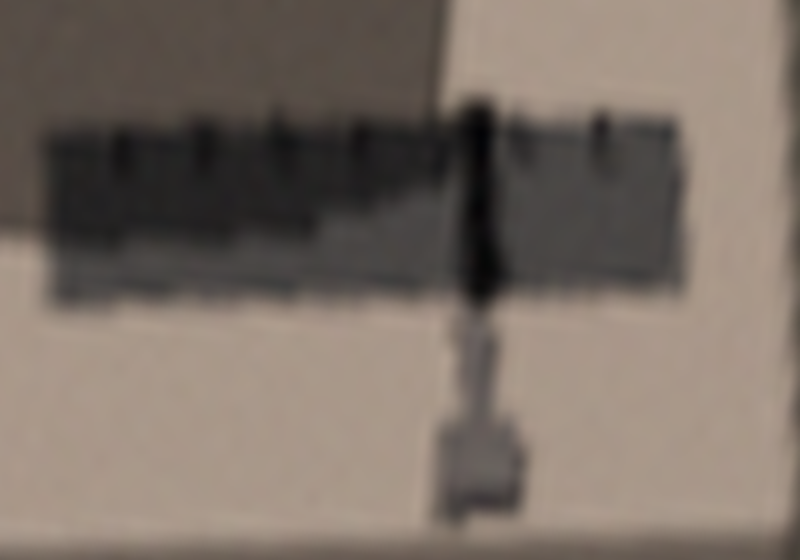

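View pics/p5_top.png

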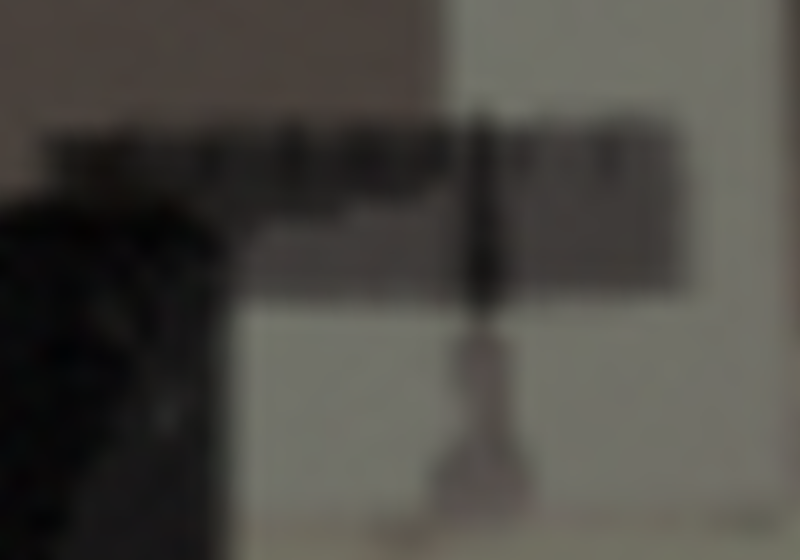

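```bash
python3 -c "
from h import *
s=cv2.imread('pics/w5_raw.png');cv2.imwrite('pics/f1.png',cv2.resize(s[80:380,180:440],None,fx=2,fy=2,interpolation=3))
s=snap('top','t20');cv2.imwrite('pics/f2.png',cv2.resize(s[110:290,130:480,::-1],None,fx=2.2,fy=2.2,interpolation=3))"
```

```text
(no output)
```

View pics/f1.png

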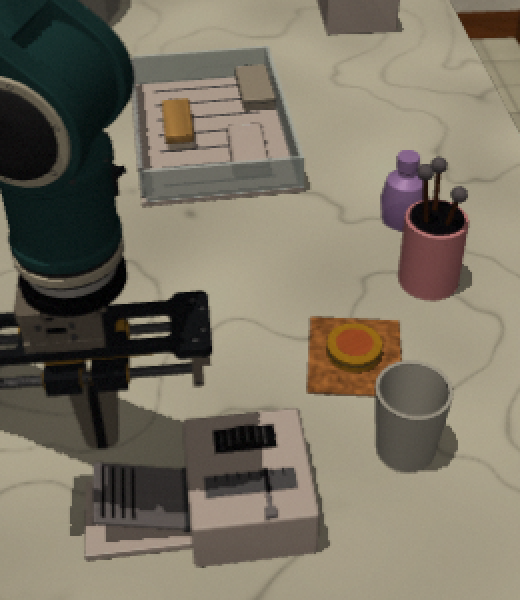

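View pics/f2.png

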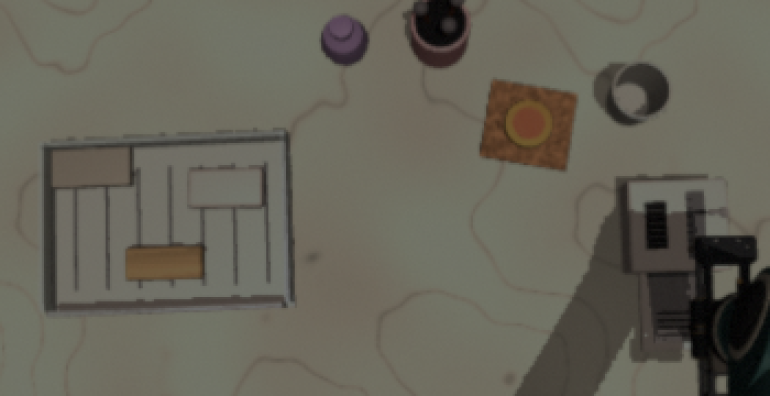

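```bash
python3 - <<'E'
from m import *
s=cv2.imread('pics/w5_raw.png');cv2.imwrite('pics/f3.png',cv2.resize(s[95:190,235:345],None,fx=7,fy=6,interpolation=3)[:600])
s=cv2.imread('pics/t20_raw.png');cv2.imwrite('pics/f4.png',cv2.resize(s[160:260,140:270],None,fx=6,fy=6,interpolation=3))
E
```

```text
(no output)
```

View pics/f3.png

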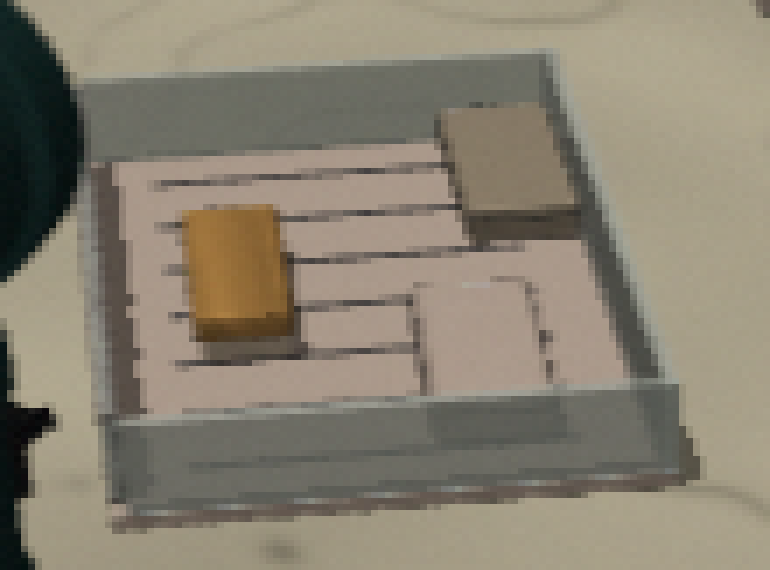

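View pics/f4.png

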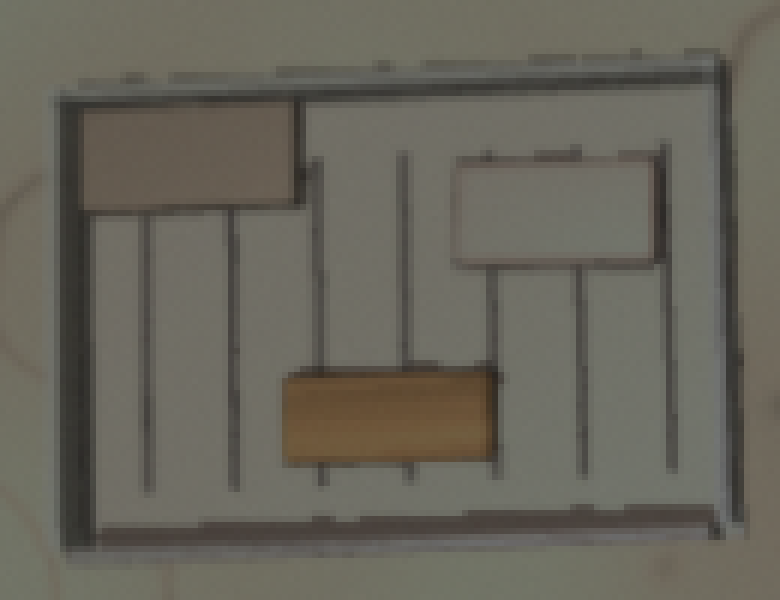

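```bash
python3 - <<'E'
from m import *
quad('pill t',[(82,110),(297,98),(297,204),(82,210)],.028,'top',140,160,6)
A0=A
def A6(l): return [((x+.5)/7-.5+235,(y+.5)/6-.5+95) for x,y in l]
w=p2w('side',A6([(440,108),(545,102),(580,206),(468,209)]),.028)[:,:2]; print(w.mean(0).round(4),[round(np.linalg.norm(w[i]-w[(i+1)%4])*1000) for i in range(4)])
c,s=np.cos(.048),np.sin(.048)
for q in (w,p2w('top',A([(82,110),(297,98),(297,204),(82,210)],140,160,6),.028)[:,:2]):
    print(((q-[.554,.285])@[[c,-s],[s,c]]*1000).round(0).tolist())
print(p2w('side',A6([(470,243),(580,238)]),.008).round(4), p2w('side',A6([(470,211),(580,206)]),.028).round(4))
E
```

```text
pill t [0.6257 0.3836] edges [99. 48. 99. 46.] ang01 -1.511 ang03 -3.085
[0.6254 0.3862] [46, 103, 47, 99]
[[52.0, 148.0], [99.0, 148.0], [100.0, 45.0], [53.0, 49.0]]
[[99.0, 145.0], [101.0, 46.0], [53.0, 45.0], [53.0, 144.0]]
[[0.6055 0.3376 0.008 ]
 [0.6519 0.3381 0.008 ]] [[0.6057 0.3346 0.028 ]
 [0.6516 0.3352 0.028 ]]
```

Emit:
jog_arm:
  rows:
    - {"dr": [0,0,0],"translation": [0.15,0.2,1.5],"jaw": 0}
    - {"dr": [0,0,0],"translation": [0,0,2],"jaw": 0}
    - {"dr": [0,0,0],"translation": [0,0,1.5],"jaw": 0}
    - {"dr": [0,0,0],"translation": [0,0,0.5],"jaw": 0}
    - {"dr": [0,0,0],"translation": [0,0,0],"jaw": 0}
    - {"dr": [0,0,0],"translation": [0,0,0],"jaw": 0}
    - {"dr": [0,0,0],"translation": [0,0,0],"jaw": 0}
    - {"dr": [0,0,0],"translation": [0,0,0],"jaw": 0}

```text
time_s: 47.35
ee_pos: [0.4478, -0.3363, 0.0646]
orientation: [3.141, 0.001, 1.595]
contact_force: [-0.3, 0.1, 0.5]
grip_width: 0.0004
```

```bash
python3 -c "
from h import *
st()
s=snap('side','s21');cv2.imwrite('pics/f5.png',cv2.resize(s[280:370,210:340,::-1],None,fx=6,fy=6,interpolation=3))"
```

```text
47.35 [ 0.4478 -0.3363  0.0646] [3.141e+00 1.000e-03 1.595e+00] F [-0.3  0.1  0.5] w 0.0004 q [ 0.91  0.56 -0.41  1.91  0.33  0.73  0.33]
```

View pics/f5.png

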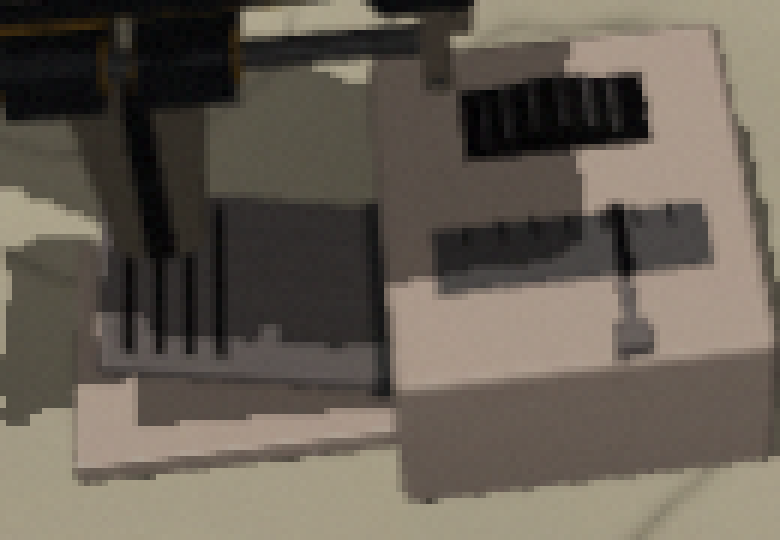

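Emit:
jog_arm:
  rows:
    - {"dr": [0,0,0],"translation": [0,0,1.0],"jaw": 0}
    - {"dr": [0,0,0],"translation": [0,0,0.8],"jaw": 0}
    - {"dr": [0,0,0],"translation": [0,0,0.6],"jaw": 0}
    - {"dr": [0,0,0],"translation": [0,0,0.5],"jaw": 0}
    - {"dr": [0,0,0],"translation": [0,0,0.5],"jaw": 0}
    - {"dr": [0,0,0],"translation": [0,0,0.3],"jaw": 0}
    - {"dr": [0,0,0],"translation": [0,0,0],"jaw": 0}
    - {"dr": [0,0,0],"translation": [0,0,0],"jaw": 0}

```text
time_s: 48.2
ee_pos: [0.4462, -0.336, 0.0266]
orientation: [-3.139, -0.0, 1.594]
contact_force: [-4.0, -0.0, 6.3]
grip_width: 0.0005
```

Emit:
jog_arm:
  rows:
    - {"dr": [0,0,0],"translation": [0,0,0.2],"jaw": 0}
    - {"dr": [0,0,0],"translation": [0,0,0.2],"jaw": 0}
    - {"dr": [0,0,0],"translation": [0,0,0.15],"jaw": 0}
    - {"dr": [0,0,0],"translation": [0,0,0.1],"jaw": 0}
    - {"dr": [0,0,0],"translation": [0,0,0],"jaw": 0}
    - {"dr": [0,0,0],"translation": [0,0,0],"jaw": 0}
    - {"dr": [0,0,0],"translation": [0,0,0],"jaw": 0}
    - {"dr": [0,0,0],"translation": [0,0,0],"jaw": 0}

```text
time_s: 49.0
ee_pos: [0.4461, -0.3362, 0.0227]
orientation: [-3.138, 0.001, 1.594]
contact_force: [-10.2, 4.1, 28.9]
grip_width: 0.0005
```

```bash
python3 -c "
from h import *
st()
s=snap('side','s22');cv2.imwrite('pics/f6.png',cv2.resize(s[280:370,210:340,::-1],None,fx=6,fy=6,interpolation=3))"
```

```text
49.0 [ 0.4461 -0.3362  0.0227] [-3.138e+00  1.000e-03  1.594e+00] F [-10.2   4.1  28.9] w 0.0005 q [ 0.88  0.63 -0.38  1.93  0.37  0.66  0.3 ]
```

View pics/f6.png

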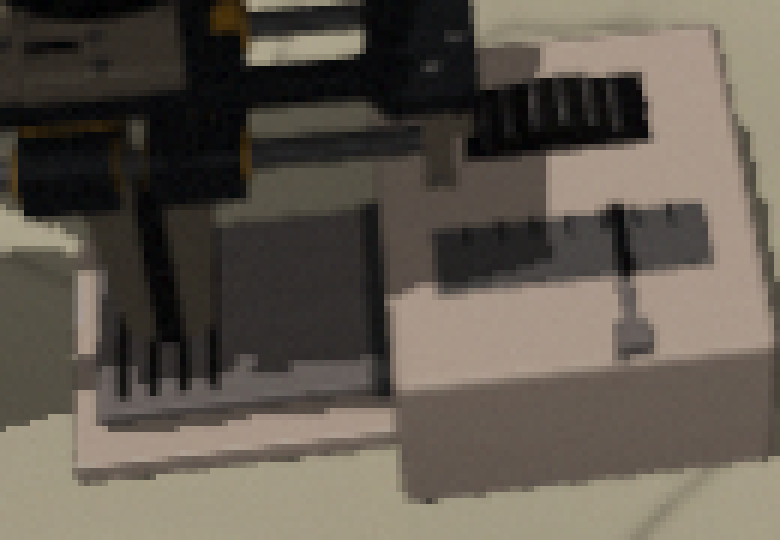

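Emit:
jog_arm:
  rows:
    - {"dr": [0,0,0],"translation": [0,0,0],"jaw": 0}
    - {"dr": [0,0,0],"translation": [0,0,0],"jaw": 0}
    - {"dr": [0,0,0],"translation": [0,0,0],"jaw": 0}
    - {"dr": [0,0,0],"translation": [0,0,0],"jaw": 0}
    - {"dr": [0,0,0],"translation": [0,0,-1],"jaw": 0}
    - {"dr": [0,0,0],"translation": [0,0,-2],"jaw": 0}
    - {"dr": [0,0,0],"translation": [0,0,-3],"jaw": 0}
    - {"dr": [0,0,0],"translation": [0,0,-3],"jaw": 0}

```text
time_s: 49.85
ee_pos: [0.4474, -0.3355, 0.1106]
orientation: [-3.141, -0.001, 1.595]
contact_force: [0.6, -1.5, 0.8]
grip_width: 0.0005
```

Emit:
jog_arm:
  rows:
    - {"dr": [0,0,0],"translation": [0,0,-3],"jaw": 0}
    - {"dr": [0,0,0],"translation": [0,0,-3],"jaw": 0}
    - {"dr": [0,0,0],"translation": [-3,-1,0],"jaw": 0}
    - {"dr": [0,0,0],"translation": [-4,0,0],"jaw": 0}
    - {"dr": [0,0,0],"translation": [-4,0,0],"jaw": 0}
    - {"dr": [0,0,0],"translation": [-2,0,0],"jaw": 0}
    - {"dr": [0,0,0],"translation": [0,0,0],"jaw": 0}
    - {"dr": [0,0,0],"translation": [0,0,0],"jaw": 0}

```text
time_s: 50.65
ee_pos: [0.4407, -0.4652, 0.1695]
orientation: [-3.141, -0.002, 1.595]
contact_force: [0.4, 1.4, -0.0]
grip_width: 0.0003
```

```bash
python3 pt.py p6 .02; python3 -c "
from h import *
st()
s=snap('side','s23');cv2.imwrite('pics/f7.png',cv2.resize(s[80:380,180:440,::-1],None,fx=2,fy=2,interpolation=3))
s=snap('top','t23');cv2.imwrite('pics/f8.png',cv2.resize(s[110:290,130:480,::-1],None,fx=2.2,fy=2.2,interpolation=3))"
```

```text
side pointer bands [np.float64(579.82), np.float64(579.81), np.float64(580.26)] tab bands [np.float64(579.82), np.float64(579.7), np.float64(557.49)]
top pointer bands [np.float64(579.8), np.float64(580.15), np.float64(580.27)] tab bands [np.float64(580.28), np.float64(580.66), np.float64(557.13)]
50.75 [ 0.4412 -0.4642  0.1701] [ 3.142e+00 -1.000e-03  1.597e+00] F [-0.2  0.1  0.9] w 0.0007 q [ 1.07  0.54 -0.43  1.64  0.25  1.01  0.58]
```

View pics/f7.png

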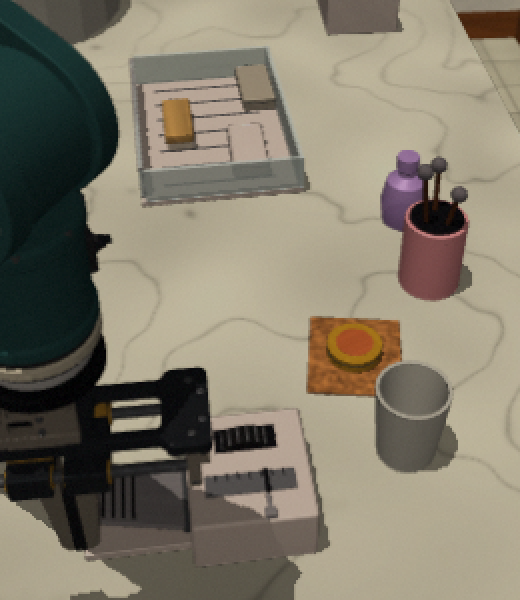

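View pics/f8.png

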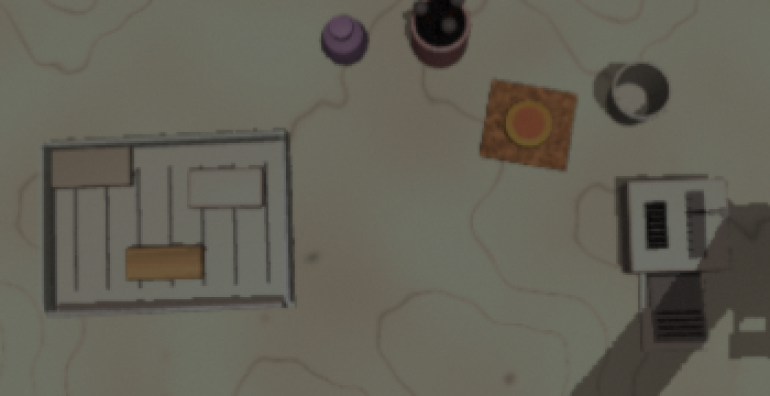

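View pics/p6_top.png

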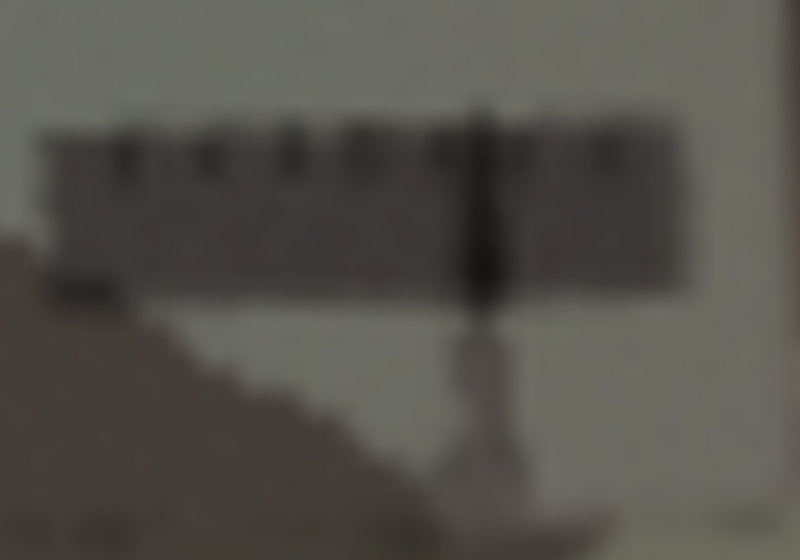

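```bash
python3 - <<'E'
from h import *
im=cv2.imread('pics/t23_raw.png');cv2.imwrite('pics/g1.png',cv2.resize(im[140:195,340:400],None,fx=10,fy=10,interpolation=3))
im=cv2.imread('pics/t23_raw.png');cv2.imwrite('pics/g2.png',cv2.resize(im[180:280,400:480],None,fx=6,fy=6,interpolation=3))
E
```

```text
(no output)
```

View pics/g1.png

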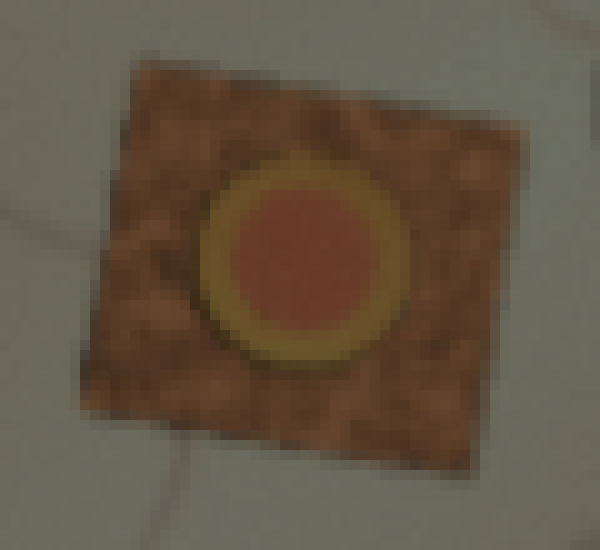

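View pics/g2.png

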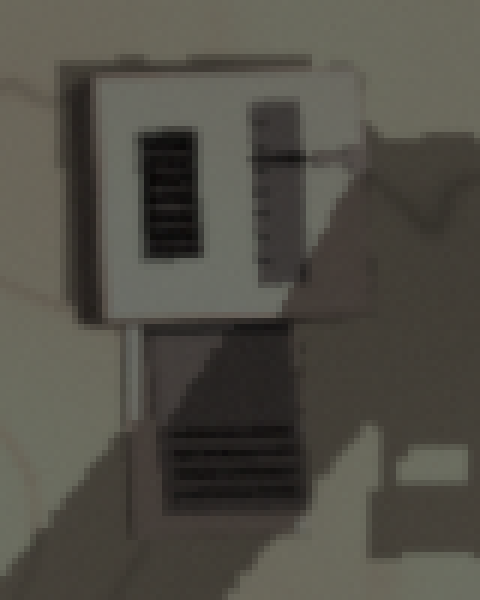

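Compact is centred on the mat (303,262 against the mat's 303,267 in a 10x zoom), the pedal is back up and the pointer is on the tab. Handing in.

```bash
python3 -c "
from bench import ctrl
print(ctrl.close_job())"
```

```text
the job is handed in; nothing more can be done
None
```

The job is done and handed in at about 51 s of the 210 s allowed. Only three washed items were out at the start (pill case, soap box and nail brush), and all three are in the cubby.

1. **Compact:** I took it out first and laid it on the cork mat, about 1–2 mm from the middle.
2. **Items:** The pill case, soap box and nail brush each lie flat on the cubby floor, none on top of another.
3. **Gate:** It was swung shut against its stop. The force rose to about 10 N with no further movement, and the pictures show it upright.
4. **Thumbwheel:** Four fingertip strokes brought the pointer within about 0.5 mm of the set tab in both cameras.
5. **Pedal:** I pressed it level to its stop (about 29 N), held it for about 0.8 s and released it. The last picture shows it back up.

Not everything went smoothly:
- The pill case tilted in the grip on the way to the cubby. Lowering it pushed up to 29 N against the floor before I backed off and set it down. It settled flat.
- After the gate was shut, something knocked the pill case into the cubby's back left corner. Both cameras show it still flat on the floor inside, so I left it there.
- The first press on the thumbwheel reached 11.4 N, slightly over the suggested 10 N. I eased off before dragging.

The atomizer, brush cup and tumbler stand where they were.

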